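Load-test a coil spring on the lever spring tester and sort it

ROBOT

A 6-joint arm with a two-finger parallel gripper is mounted at the origin on the work surface. World frame = base frame: x ahead of the robot, y to its left, z up, the work surface at z = 0. Lengths are in m, angles in rad, forces in N, time in s.
With the tool pointing down it reaches from about 0.425 to 1.125 m from the base axis. Payload 14.9 kg.
Tool frame: the origin (TCP) lies at the very end of the fingers, on their centre line; the grasp point (between the pads) lies 19 mm behind it; z points along the fingers, y is the direction in which the jaws open and shut (so a half turn about z gives the same grasp; the last joint's range is limited). The gripper opens to 91 mm and grips with 3 to 60 N. Pads are 32 mm wide; open, the fingers measure 118 mm over their backs; the gripper's body (76 mm by 178 mm) begins 60 mm behind the grasp point.
Start: joints at [1.148, 0.379, 1.734, -0, 1.028, -0.033], TCP at [0.266, 0.647, 0.177] pointing down, gripper open.
Joint ranges: [-2.77, 2.77], [-0.74, 2.19], [0, 2.66], [-1.06, 4.2], [0.31, 2.87], [-3.08, 3.08]. Speed limits (rad/s): [1.89, 1.89, 2.39, 3.14, 3.14, 3.14].

INTERFACE

Orientations are given as a unit quaternion [w, x, y, z].
In Python, from rig import * gives the robot as it stands.
- The arm moves only by the tool send_rows, never from a script. Its argument "moves" is a list of rows, each an object with "linear": the shift along the tool's x, y, z in m, a list of three; "angular": the turn, a rotation vector about the tool's x, y, z in degrees, a list of three; "grip": the closure, from -1 (fully open) to 1 (shut). A call has 1 to 12 rows; each row is the pose to reach, as a shift and turn from the pose measured when the call began, along the tool's axes at that moment; what a row does not reach only later rows make up. A row lasts 1/10 s, in which the tool goes at most 50 mm and 8.59 degrees, less where a joint would pass 70% of its speed; a pose out of reach is approached as far as the arm can. A call with a gripper value outside its range is refused whole. The fingers move at their own pace and stop on an object; "force" is the grip in N (left out, the last holds). Time passes only in rows, so rows that repeat a pose let the fingers close. It gives the time, the measured TCP pose, the force and the opening at its end, in the units of the state.
- sense(): the state, without advancing time (a new reading comes with each control period).
- get_image(name): name is "scene" or "top" or "wrist"; returns a dict with "pixels" (420x560x3 uint8, red, green, blue), "fovy" (degrees; the focal length in pixels is half the picture's height over the tangent of half this angle, whatever the lens; pixels are square), "cx", "cy" (the principal point, pixels), "world_from_camera" (4x4, takes a point from camera to world coordinates). Camera axes: x right, y up, looking along -z (the intrinsics and any distortion apply to the point x, -y, -z); pixel columns grow to the right and rows downward; lengths in m; the calibration is good to about 2 mm. A picture is of the moment at which its call begins. There is no depth.
- sign_off(): hands the job in, once; it reports no verdict.
The state is a dict: "clock": time; "joint_pos": joint angles; "qvel": joint speeds; "joint_efforts": joint torques, N m; "tcp_pos": TCP position; "orientation": TCP orientation; "contact_force": force on the tool from outside, world axes, zero at the start; "torque": the same for the moment, N m; "finger_gap": finger opening in m.
Only numpy, scipy, OpenCV 4.12 (cv2) and the standard library are available. Lean on these libraries where they do the work, as an engineer would, in place of code of your own. Each camera call takes 0.05 s, during which the arm holds its last target.

TASK

Load-test the spring that stands on the yellow end of the rack: set it down over the spigot on the spring tester's plate, bring the lever down until it just rests on the height stop, without leaning on the stop, and hold it there about a second while you read the dial. Then take the lever back up under control, leave it raised, and put the spring in the green tray if the reading stands in the dial's green part (25 N or more), in the red tray if it falls short. Leave the other spring and the rest of the bench as they are.

Things in the scene. Friction and masses are not known exactly. Their poses are not given: they have to be found in the camera images.
- spring_a: steel coil spring, 34 mm over the coils, 29 mm bore, 60 mm tall when free, about 50 g; origin at the centre of its lower end, z up along its axis. It looks just like spring_b; which of the two stands on the yellow end changes, and one of them has gone soft. It is firm to grip across the coils in its lower 38 mm; the coils above give way downwards (a sound one takes 1.5 to 2 N per mm)
- spring_b: the other coil spring, same look, sizes and origin as spring_a
- spring_rack: wooden block 170 (x) x 70 (y) x 15 mm, fixed, with two pegs (24 mm wide, 10 mm tall) on which the two springs stand; origin at the centre of its underside; its -x end is painted yellow
- yellow_peg (a point): foot of the peg on the yellow end, on the rack's top face, 45 mm towards -x from the rack's centre: the spring standing here is the one to test
- plain_peg (a point): foot of the peg on the bare-wood end: the spring standing here stays
- tester: bench spring tester, fixed, blue base 225 (x) x 200 (y) x 24 mm; origin on the bench under the centre of the round load plate; x points from the plate to the dial, y from the plate to the lever's hinge. Two hinge cheeks stand at y = +80 mm, 130 mm tall; the height stop stands at y = -70 mm. With the lever raised the plate is open from above
- plate_top (a point): centre of the load plate's top face, 45 mm above the bench: steel disc 60 mm wide with a spigot (25 mm wide, 9 mm tall, tapered at the top) that the spring's bore goes over; the plate sinks about 1.5 mm under 30 N
- lever_hinge (a point): the lever's hinge line, 115 mm above the bench and 80 mm along the tester's y from the plate's centre; it runs along the tester's x
- lever (a joint): angle of the hand lever, rad: 0 when it lies level (along the tester's -y) on the height stop, 1.57 straight up, 2.05 leaning right back. The stiff hinge keeps it up where it is left above about 1.15; lower down it falls. Let go at 0, the spring throws it up; faster than 4 rad/s upwards counts as flung
- lever_knob (a point): centre of the red ball (32 mm across) on the lever's end, 200 mm from the hinge line: it goes round the hinge on a 200 mm circle in the tester's y-z plane; free all round except for the lever's bar, 18 mm wide
- height_stop: aluminium post with a rigid brass stop screw and red ring, set at the test height, fixed to the tester 150 mm from the hinge under the lever; origin at its foot on the base. Pressing the lever harder than 20 N on it is leaning on it
- stop_top (a point): top of the stop screw, 109 mm above the bench: the underside of the lever's bar (12 mm thick) comes to rest on it at lever angle 0
- press_foot: brass foot disc, 38 mm wide, hung under the lever 80 mm from the hinge and kept level by a parallel link; it meets the top of a 60 mm spring on the plate at lever angle 0.23 and stands 42 mm above the unloaded plate at 0; origin at its pin on the lever, 28 mm above its flat face
- needle (a joint): angle of the dial's needle, rad, 0 with the plate empty, growing clockwise seen from above by 0.1 per newton on the load plate; the green part runs from 2.5 (25 N) to 5.0, the red part from 0 to 2.5. It shows the spring's force alone, not the force on the stop
- max_hand (a joint): angle of the dial's magenta maximum hand, same zero and scale as the needle: the needle pushes it ahead and it stays at the highest reading (within 0.1)
- load_plate: the load plate itself, origin at the centre of its top face when unloaded; only the spring is to press on it (the robot itself with no more than 12 N)
- dial_centre (a point): centre of the dial's face, 100 mm wide, lying face up 53 mm above the bench; 25 N is where the needle points along the tester's x, zero is 2.5 rad anticlockwise of that
- green_tray: green open tray 120 (x) x 130 (y) x 28 mm, walls and floor 4 mm, fixed; origin at the centre of its underside; for springs that hold 25 N or more at the stop
- red_tray: red tray of the same make, fixed, for soft springs; the trays' places change
- wire_brush: wire brush, about 200 mm long, lying on the bench; to be left alone
- chipping_hammer: hammer, about 240 mm long, lying beyond the tester; to be left alone
- magnet_square: red welding magnet, legs 100 and 80 mm, 30 mm tall, lying on the bench; to be left alone
Not all that is in view belongs to the job. What is shaped like the spring_a but blue or pink is not meant.

How it is judged:
On the way, in this order (a step that is already met when the one before it is completed fails the run):
1. the spring from the yellow end stands let go over the spigot on the tester's plate (centred to 4 mm, down to 2 mm, upright) ((((horizontal distance between spring_a and plate_top below 0.004 m and z of spring_a in the frame of plate_top below 0.002 m and angle between spring_a's own z axis and vertical below 0.08 rad and contact force between the fingers and spring_a below 0.2 N) and (horizontal distance between spring_b and plain_peg below 0.008 m and z of spring_b in the frame of spring_rack below 0.02 m and angle between spring_b's own z axis and vertical below 0.15 rad)) or ((horizontal distance between spring_b and plate_top below 0.004 m and z of spring_b in the frame of plate_top below 0.002 m and angle between spring_b's own z axis and vertical below 0.08 rad and contact force between the fingers and spring_b below 0.2 N) and (horizontal distance between spring_a and plain_peg below 0.008 m and z of spring_a in the frame of spring_rack below 0.02 m and angle between spring_a's own z axis and vertical below 0.15 rad)))), for 0.2 s.
2. the lever rests on the height stop with the spring pressed under the foot, for half a second (value of joint lever below 0.02 rad and contact force between height_stop and anything else above 0.3 N and (((horizontal distance between spring_a and plate_top below 0.004 m and z of spring_a in the frame of plate_top below 0.002 m and angle between spring_a's own z axis and vertical below 0.08 rad and contact force between the fingers and spring_a below 0.2 N) and contact force between press_foot and spring_a above 12 N) or ((horizontal distance between spring_b and plate_top below 0.004 m and z of spring_b in the frame of plate_top below 0.002 m and angle between spring_b's own z axis and vertical below 0.08 rad and contact force between the fingers and spring_b below 0.2 N) and contact force between press_foot and spring_b above 12 N))), for 0.5 s.
At the end, for the whole second after the job is handed in: The tested spring is at rest on the floor of its tray, within the walls: green if the dial's maximum hand stands at 25 N or more, else red; the other spring stands on the bare-wood peg (within 8 mm); the lever is raised above 1.2 rad (value of joint lever above 1.2 rad and (((horizontal distance between spring_b and plain_peg below 0.008 m and z of spring_b in the frame of spring_rack below 0.02 m and angle between spring_b's own z axis and vertical below 0.15 rad) and value of joint max_hand above 2.5 rad and (x of spring_a in the frame of green_tray between -0.055 and 0.055 m and y of spring_a in the frame of green_tray between -0.06 and 0.06 m and z of spring_a in the frame of green_tray below 0.03 m and linear speed of spring_a below 0.02 m/s)) or ((horizontal distance between spring_b and plain_peg below 0.008 m and z of spring_b in the frame of spring_rack below 0.02 m and angle between spring_b's own z axis and vertical below 0.15 rad) and value of joint max_hand below 2.5 rad and (x of spring_a in the frame of red_tray between -0.055 and 0.055 m and y of spring_a in the frame of red_tray between -0.06 and 0.06 m and z of spring_a in the frame of red_tray below 0.03 m and linear speed of spring_a below 0.02 m/s)) or ((horizontal distance between spring_a and plain_peg below 0.008 m and z of spring_a in the frame of spring_rack below 0.02 m and angle between spring_a's own z axis and vertical below 0.15 rad) and value of joint max_hand above 2.5 rad and (x of spring_b in the frame of green_tray between -0.055 and 0.055 m and y of spring_b in the frame of green_tray between -0.06 and 0.06 m and z of spring_b in the frame of green_tray below 0.03 m and linear speed of spring_b below 0.02 m/s)) or ((horizontal distance between spring_a and plain_peg below 0.008 m and z of spring_a in the frame of spring_rack below 0.02 m and angle between spring_a's own z axis and vertical below 0.15 rad) and value of joint max_hand below 2.5 rad and (x of spring_b in the frame of red_tray between -0.055 and 0.055 m and y of spring_b in the frame of red_tray between -0.06 and 0.06 m and z of spring_b in the frame of red_tray below 0.03 m and linear speed of spring_b below 0.02 m/s)))); the robot touches nothing.
It fails at once if the lever is leaned on the height stop with more than 20 N (contact force between height_stop and anything else above 20 N).
It fails at once if the lever is let fly up (faster than 4 rad/s) (velocity of joint lever above 4 rad/s).
It fails at once if the robot itself pushes the load plate down with more than 12 N (contact force between any of the fingers, the arm and load_plate above 12 N).
It fails at once if the wire brush, the hammer or the magnet is shifted more than 30 mm (distance of any of wire_brush, chipping_hammer, magnet_square from where it was at the start of the episode above 0.03 m).
It also fails if it takes over 72 s, if anything falls off the work surface, if the arm or the gripper's body presses on something with over 40 N, if the wrist force passes 120 N, or if a joint passes its speed limit or range.

## Working session

There is one attempt and no reset: what is moved stays moved. The work goes in short steps, Python scripts to look and compute and a tool call to move; the robot and the scene stay as the last step left them, time stands still between calls to the robot, and variables do not carry over. Pictures are saved under pics/ and viewed, and the job is handed in when it is done.

Besides the shell and the picture viewer there is one more tool, called after "Call:" by a JSON object that holds its "fn" and its "kwargs", one argument or row to a line. send_rows: Moves the arm, as the interface text tells. Its arguments: {"type":"object","properties":{"moves":{"type":"array"},"force":{"type":"number"}},"required":["moves"]}

```bash
ls; mkdir -p pics; cat > h.py <<'E'
from rig import *
import numpy as np, cv2
def snap(n,f):
    d=get_image(n); cv2.imwrite('pics/'+f+'.png',cv2.cvtColor(d['pixels'],cv2.COLOR_RGB2BGR)); np.save('pics/'+f+'.npy',d,allow_pickle=True); return d
def load(f): return np.load('pics/'+f+'.npy',allow_pickle=True).item()
def crop(f,x0,y0,x1,y1,s,o):
    im=cv2.imread('pics/'+f+'.png')[y0:y1,x0:x1]; cv2.imwrite('pics/'+o+'.png',cv2.resize(im,None,fx=s,fy=s,interpolation=cv2.INTER_CUBIC))
def F(d): return d['pixels'].shape[0]/2/np.tan(np.radians(d['fovy'])/2)
def ray(d,u,v):
    f=F(d); T=np.array(d['world_from_camera']); r=T[:3,:3]@np.array([(u-d['cx'])/f,-(v-d['cy'])/f,-1]); return T[:3,3],r
def at_z(d,u,v,z):
    o,r=ray(d,u,v); return o+r*(z-o[2])/r[2]
def proj(d,p):
    T=np.array(d['world_from_camera']); c=T[:3,:3].T@(np.array(p)-T[:3,3]); f=F(d); return np.array([d['cx']+f*c[0]/-c[2], d['cy']-f*c[1]/-c[2]])
E
python3 - <<'E'
from h import *
for n in ['scene','top','wrist']:
    d=snap(n,n+'0'); print(n,{k:v for k,v in d.items() if k!='pixels'})
print(sense())
E
```

```text
pics
scene {'fovy': 52.98144567998533, 'cx': 280.0586197141293, 'cy': 212.66253941569312, 'world_from_camera': array([[ 0.42171115, -0.64090445,  0.64140564,  1.21426703],
       [ 0.90666838,  0.30632006, -0.2900353 , -0.31488743],
       [-0.0105905 ,  0.70385333,  0.71026638,  0.82075869],
       [ 0.        ,  0.        ,  0.        ,  1.        ]])}
top {'fovy': 46.62599411866253, 'cx': 277.19074854190404, 'cy': 210.106348482955, 'world_from_camera': array([[ 0.01150606,  0.9832027 , -0.18215395,  0.33321934],
       [-0.9999326 ,  0.01103098, -0.00362104, -0.03913864],
       [-0.00155088,  0.18218334,  0.98326336,  1.38375898],
       [ 0.        ,  0.        ,  0.        ,  1.        ]])}
wrist {'fovy': 67.7681004845546, 'cx': 282.2312912051182, 'cy': 206.84314088202674, 'world_from_camera': array([[ 3.79576844e-01, -8.93654914e-01, -2.39379017e-01,
         1.98372336e-01],
       [ 9.25159762e-01,  3.66395266e-01,  9.91661398e-02,
         6.74647175e-01],
       [-9.12969474e-04, -2.59105005e-01,  9.65848727e-01,
         3.84535376e-01],
       [ 0.00000000e+00,  0.00000000e+00,  0.00000000e+00,
         1.00000000e+00]])}
{'clock': 0.15, 'joint_pos': array([ 1.14772969e+00,  3.79325668e-01,  1.73460638e+00, -8.30267322e-06,
        1.02851352e+00, -3.33224134e-02]), 'qvel': array([-2.84677611e-04, -1.70953093e-03, -1.84848612e-03, -1.07267473e-04,
        2.08929558e-03,  7.02366037e-05]), 'joint_efforts': array([ 6.48052410e-04, -7.64112997e+01, -4.34657371e+01,  6.51389477e-02,
        4.10404382e-02, -2.03317785e-05]), 'tcp_pos': array([0.26585788, 0.64720628, 0.17663262]), 'orientation': array([-9.30095758e-05,  1.93638947e-01,  9.81072768e-01, -4.16203695e-04]), 'contact_force': array([-0.09432271, -0.17958282, -0.5346408 ]), 'torque': array([0.04383339, 0.02802736, 0.00600077]), 'finger_gap': 0.09139654943365529}
```

View pics/scene0.png

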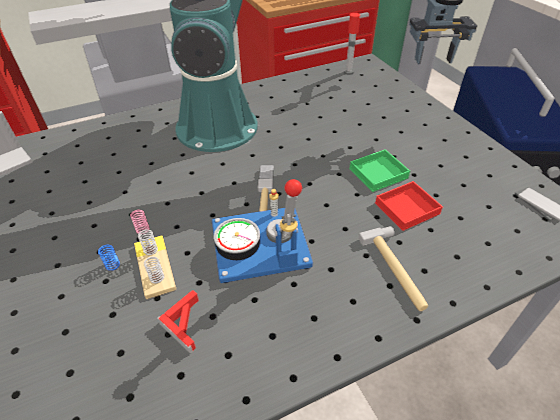

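View pics/top0.png

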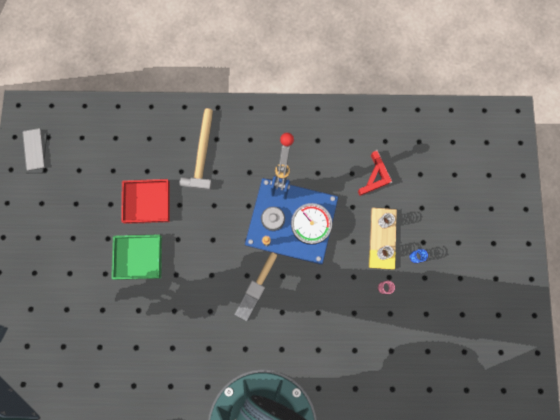

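View pics/wrist0.png

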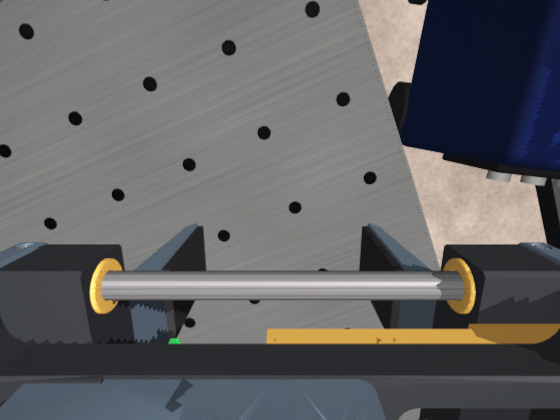

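The top view shows the tester at about (290,222), the rack at about (383,238) with its yellow end nearer the robot, the red tray at (146,201) and the green tray at (136,257). The wire brush, near (260,285), lies between the tester and the robot. I'll enlarge these.

```bash
python3 - <<'E'
from h import *
crop('top0',235,120,345,275,5,'c1')
crop('top0',345,190,455,300,5,'c2')
crop('scene0',80,190,200,310,5,'c3')
crop('scene0',200,150,330,290,4,'c4')
E
```

```text
(no output)
```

View pics/c1.png

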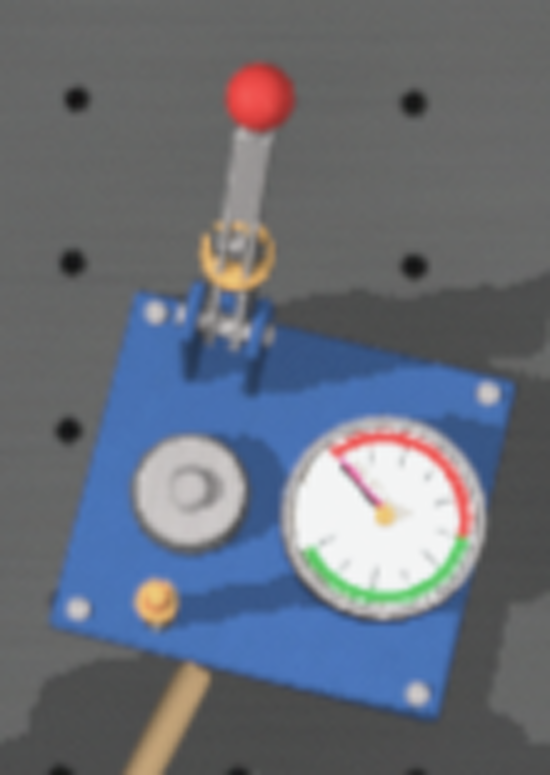

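View pics/c2.png

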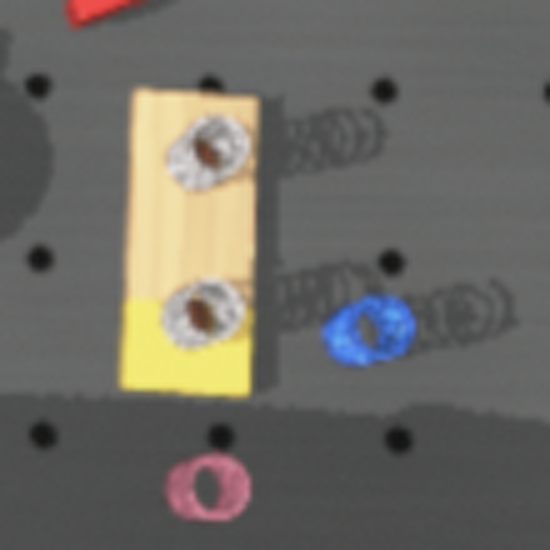

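View pics/c3.png

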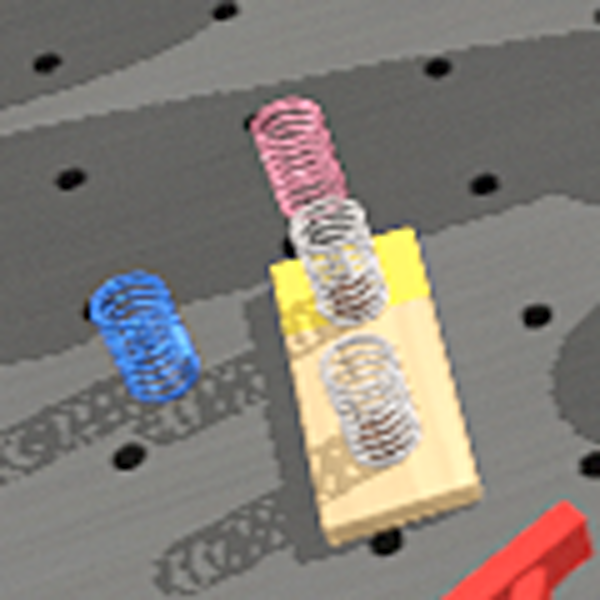

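View pics/c4.png

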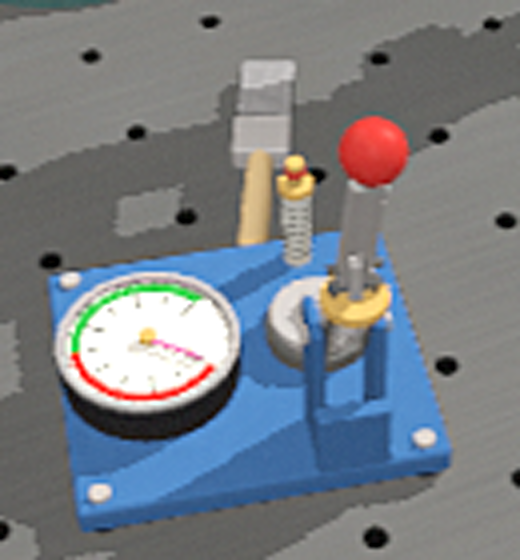

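```bash
cat > fit.py <<'E'
from h import *
from scipy.optimize import least_squares
T=load('top0');S=load('scene0')
t=lambda x,y,ox,oy,s:(ox+x/s,oy+y/s)
c1=lambda x,y:t(x,y,235,120,5); c2=lambda x,y:t(x,y,345,190,5); c3=lambda x,y:t(x,y,80,190,5); c4=lambda x,y:t(x,y,200,150,4)
def P(p,l):
    c,s=np.cos(p[2]),np.sin(p[2]); return [p[0]+c*l[0]-s*l[1],p[1]+s*l[0]+c*l[1],l[2]]
# tester: x,y,yaw, base cx,cy ; dial x
def obs_t(p):
    bx,by=p[3],p[4]; C=lambda sx,sy:[bx+sx*.1125,by+sy*.1,.024]
    return [(T,c1(135,293),C(-1,1)),(T,c1(515,380),C(1,1)),(T,c1(437,717),C(1,-1)),(T,c1(52,625),C(-1,-1)),
     (S,c4(50,278),C(1,-1)),(S,c4(380,232),C(-1,-1)),(S,c4(450,455),C(-1,1)),(S,c4(82,515),C(1,1)),
     (T,c1(190,488),[0,0,.045]),(T,c1(157,595),[0,-.07,.109]),(S,c4(295,163),[0,-.07,.109]),
     (T,c1(385,515),[p[5],p[6],.053]),(S,c4(148,335),[p[5],p[6],.053])]
def r(p,f): return np.concatenate([proj(d,P(p,l))-np.array(uv) for d,uv,l in f(p)])
s=least_squares(r,[.5,-.05,-1.8,.05,.0,.1,0],args=(obs_t,),loss='soft_l1'); print('tester',s.x.round(4)); print(r(s.x,obs_t).reshape(-1,2).round(1).tolist())
def obs_r(p):
    C=lambda sx,sy:[sx*.085,sy*.035,.015]
    return [(T,c2(133,88),C(1,1)),(T,c2(258,97),C(1,-1)),(T,c2(250,395),C(-1,-1)),(T,c2(120,387),C(-1,1)),
     (S,c3(270,265),C(-1,-1)),(S,c3(415,230),C(-1,1)),(S,c3(483,490),C(1,1)),(S,c3(325,530),C(1,-1))]
s2=least_squares(r,[.5,-.3,0],args=(obs_r,)); print('rack',s2.x.round(4)); print(r(s2.x,obs_r).reshape(-1,2).round(1).tolist())
print('yellow',P(s2.x,[-.045,0,.015]))
np.save('poses.npy',np.array([s.x[:3],s2.x]))
for n,u in [('red',[(121,180),(168,179),(170,222),(123,223)]),('green',[(113,235),(160,235),(160,279),(112,279)])]:
    q=np.array([at_z(T,a,b,.028)[:2] for a,b in u]); print(n,q.mean(0).round(3),q.round(3).tolist())
# rim of yellow spring
print('ytop',at_z(T,*c2(193,316),.075),proj(T,P(s2.x,[-.045,0,.075])),proj(S,P(s2.x,[-.045,0,.075])))
E
python3 fit.py
```

```text
tester [ 0.5605 -0.0225 -1.8041  0.0518  0.0102  0.1074  0.008 ]
[[-0.2, -1.7], [0.2, -0.6], [-0.0, 0.2], [-1.3, -0.9], [-1.2, -1.3], [-0.4, -2.4], [1.0, -0.8], [-1.6, 0.4], [-0.1, -0.2], [-0.2, -0.3], [-0.5, -0.5], [-0.7, 0.4], [-0.4, 0.8]]
rack [ 0.5121 -0.3335 -0.0623]
[[-0.0, -0.7], [-0.5, -0.7], [-0.7, -0.7], [0.2, -1.0], [0.4, -0.2], [-0.9, -0.9], [-1.2, -1.7], [-0.3, -0.1]]
yellow [np.float64(0.46723147097811635), np.float64(-0.33067074173852085), 0.015]
red [0.607 0.34 ] [[0.667, 0.414], [0.671, 0.28], [0.547, 0.267], [0.543, 0.4]]
green [0.448 0.356] [[0.508, 0.425], [0.51, 0.294], [0.388, 0.287], [0.386, 0.419]]
ytop [ 0.46114825 -0.32151922  0.075     ] [386.94225525 250.97764419] [145.18739627 234.04464355]
```

```bash
cat >> h.py <<'E'
from scipy.spatial.transform import Rotation as R
from scipy.optimize import least_squares
def tool(s=None):
    s=s or sense(); q=s['orientation']; return np.array(s['tcp_pos']),R.from_quat([q[1],q[2],q[3],q[0]])
def togo(p,yaw=None):
    """shift in tool axes and rotvec (deg, tool axes) to put TCP at p, pointing down, tool x at yaw"""
    t,Q=tool(); d=Q.inv().apply(np.array(p)-t)
    a=None
    if yaw is not None:
        x=np.array([np.cos(yaw),np.sin(yaw),0]);z=np.array([0,0,-1.]);y=np.cross(z,x)
        a=np.degrees((Q.inv()*R.from_matrix(np.c_[x,y,z])).as_rotvec())
    return d.round(4).tolist(), None if a is None else a.round(2).tolist()
E
python3 - <<'E'
from h import *
po=np.load('poses.npy')[0]
T=load('top0');S=load('scene0')
h=np.array([po[0],po[1],0])+np.array([-np.sin(po[2]),np.cos(po[2]),0])*.08+[0,0,.115]
yv=np.array([-np.sin(po[2]),np.cos(po[2]),0])
for a in [1.4,1.57,1.7,1.8,1.9,2.05]:
    k=h-.2*np.cos(a)*yv+[0,0,.2*np.sin(a)]; print(a,proj(T,k),proj(S,k),k.round(3))
print((235+260/5,120+97/5),(200+374/4,150+151/4))
yaw=po[2]-np.pi/2+2*np.pi; print(np.degrees(yaw))
for p in [(.45,.35,.22),(.50,.1,.22),(.56,-.0225,.2),(.467,-.331,.2)]: print(togo(p,yaw))
t,Q=tool(); d=load('wrist0'); print(proj(d,t),proj(d,t+Q.apply([0,0,.15])))
W=np.array(d['world_from_camera']); print('cam in tool',Q.inv().apply(W[:3,3]-t), (Q.inv()*R.from_matrix(W[:3,:3])).as_matrix().round(4).tolist())
E
```

```text
1.4 [276.66498308 178.1627688 ] [282.08594092 152.72843641] [ 0.605 -0.033  0.312]
1.57 [280.2756983 163.8021881] [285.67439056 162.0221709 ] [ 0.638 -0.041  0.315]
1.7 [283.01154862 153.35982102] [288.57323657 171.16133289] [ 0.663 -0.047  0.313]
1.8 [285.05257443 145.82741199] [290.84624628 179.30261746] [ 0.683 -0.052  0.31 ]
1.9 [287.00607172 138.84494968] [293.11722064 188.30933546] [ 0.701 -0.056  0.304]
2.05 [289.7152562 129.5928035] [296.43486994 203.1695176 ] [ 0.728 -0.062  0.292]
(287.0, 139.4) (293.5, 187.75)
166.63493903019835
([-0.2833, -0.205, -0.0432], [-0.05, -0.01, -8.97])
([-0.4245, -0.4172, -0.043], [-0.05, -0.01, -8.97])
([-0.5265, -0.5077, -0.0229], [-0.05, -0.01, -8.97])
([-0.5577, -0.8284, -0.0227], [-0.05, -0.01, -8.97])
[282.82706179 230.32200708] [282.5980578  187.65112945]
cam in tool [ 0.0728552  -0.00043521 -0.20790091] [[0.0004, 0.9658, 0.2591], [1.0, -0.0004, -0.0], [0.0001, 0.2591, -0.9658]]
```

Call:
{"fn": "send_rows", "kwargs": {
  "moves": [
    {"linear": [-0.04,-0.03,-0.043],"angular": [0,0,-3],"grip": -0.3},
    {"linear": [-0.28,-0.2,-0.043],"angular": [0,0,-9],"grip": -0.3},
    {"linear": [-0.28,-0.2,-0.043],"angular": [0,0,-9],"grip": -0.3},
    {"linear": [-0.28,-0.2,-0.043],"angular": [0,0,-9],"grip": -0.3},
    {"linear": [-0.28,-0.2,-0.043],"angular": [0,0,-9],"grip": -0.3},
    {"linear": [-0.28,-0.2,-0.043],"angular": [0,0,-9],"grip": -0.3},
    {"linear": [-0.28,-0.2,-0.043],"angular": [0,0,-9],"grip": -0.3},
    {"linear": [-0.425,-0.417,-0.043],"angular": [0,0,-9],"grip": -0.3},
    {"linear": [-0.425,-0.417,-0.043],"angular": [0,0,-9],"grip": -0.3},
    {"linear": [-0.425,-0.417,-0.043],"angular": [0,0,-9],"grip": -0.3},
    {"linear": [-0.425,-0.417,-0.043],"angular": [0,0,-9],"grip": -0.3},
    {"linear": [-0.425,-0.417,-0.043],"angular": [0,0,-9],"grip": -0.3}
  ]
}}

```text
clock: 1.35
tcp_pos: [0.497, 0.1146, 0.22]
orientation: [-0.0, 0.116, 0.993, -0.0]
contact_force: [1.2, 1.4, 0.2]
finger_gap: 0.0592
```

```bash
python3 -c "
from h import *
print(togo((.56,-.0225,.2),np.radians(166.63)), sense()['clock'], sense()['finger_gap'])"
```

```text
([-0.0929, -0.1188, 0.0201], [-0.04, 0.0, 0.05]) 1.35 0.059240632654200605
```

Call:
{"fn": "send_rows", "kwargs": {
  "moves": [
    {"linear": [-0.03,-0.04,0.007],"angular": [0,0,0],"grip": -0.3},
    {"linear": [-0.06,-0.08,0.014],"angular": [0,0,0],"grip": -0.3},
    {"linear": [-0.093,-0.119,0.02],"angular": [0,0,0],"grip": -0.3},
    {"linear": [-0.093,-0.119,0.02],"angular": [0,0,0],"grip": -0.3},
    {"linear": [-0.093,-0.119,0.02],"angular": [0,0,0],"grip": -0.3},
    {"linear": [-0.093,-0.119,0.02],"angular": [0,0,0],"grip": -0.3}
  ]
}}

```text
clock: 1.95
tcp_pos: [0.5596, -0.022, 0.2]
orientation: [-0.0, 0.116, 0.993, -0.0]
contact_force: [0.1, 1.0, 0.3]
finger_gap: 0.0592
```

```bash
python3 -c "
from h import *
d=snap('wrist','w1'); po=np.load('poses.npy')[0]; t,Q=tool(); print(t)
print(proj(d,t),proj(d,[po[0],po[1],.045]),proj(d,[po[0],po[1],.054]))"
```

```text
[ 0.55956271 -0.02166497  0.2001439 ]
[283.19418088 230.35742478] [282.35061317 187.79534075] [282.34965027 189.35302216]
```

View pics/w1.png

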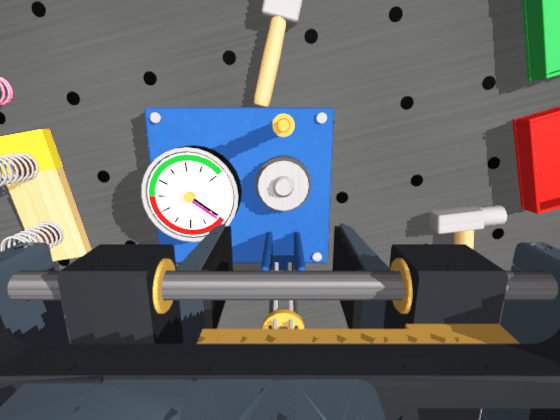

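The wrist view shows the plate with its spigot at about (283,186), the stop at (283,125), the dial at (190,196) and both springs on the left. I'll crop it to refine.

```bash
python3 -c "
from h import *
crop('w1',240,100,345,270,4.5,'w1a')
crop('w1',0,110,110,270,4.5,'w1b')"
```

```text
(no output)
```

View pics/w1a.png

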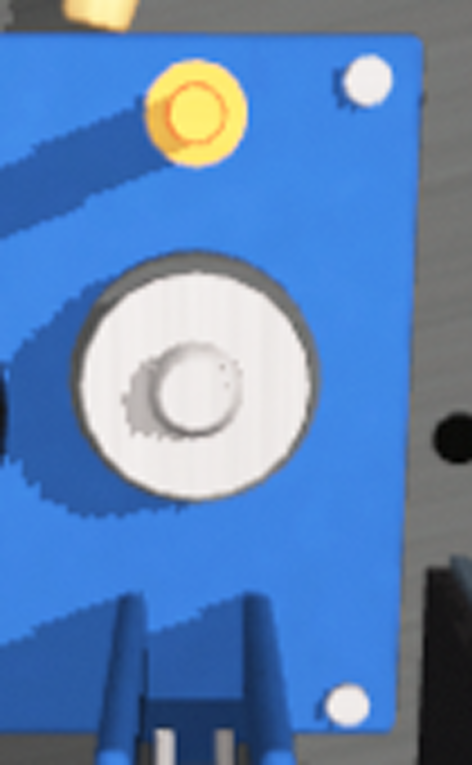

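View pics/w1b.png

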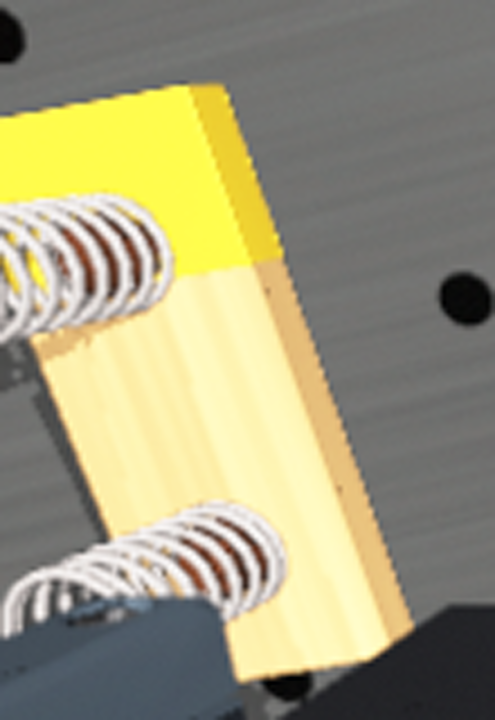

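```bash
python3 -c "
from h import *
d=load('w1');t,Q=tool()
p=at_z(d,283.2,185.6,.045);q=at_z(d,240+199/4.5,100+384/4.5,.054);s=at_z(d,283.8,124.9,.109)
print(p,q,s, np.linalg.norm((q-s)[:2]),np.linalg.norm((p-s)[:2]), np.degrees(np.arctan2(*(s-p)[[1,0]])),np.degrees(np.arctan2(*(s-q)[[1,0]])))
po=np.load('poses.npy'); a=po[1]; c=np.array([np.cos(a[2]),np.sin(a[2])])
print(togo([a[0]-.045*c[0],a[1]-.045*c[1],.16],np.radians(166.63)))
"
```

```text
[ 0.55818742 -0.0209387   0.045     ] [ 0.55642897 -0.01933957  0.054     ] [ 0.49047742 -0.004602    0.109     ] 0.0675781207012885 0.06965293915744078 166.4352437613411 167.40360012242786
([0.0189, -0.3219, 0.0404], [-0.04, -0.01, 0.1])
```

Call:
{"fn": "send_rows", "kwargs": {
  "moves": [
    {"linear": [0.005,-0.03,0.0],"angular": [0,0,0],"grip": -0.3},
    {"linear": [0.019,-0.322,0.04],"angular": [0,0,0],"grip": -0.3},
    {"linear": [0.019,-0.322,0.04],"angular": [0,0,0],"grip": -0.3},
    {"linear": [0.019,-0.322,0.04],"angular": [0,0,0],"grip": -0.3},
    {"linear": [0.019,-0.322,0.04],"angular": [0,0,0],"grip": -0.3},
    {"linear": [0.019,-0.322,0.04],"angular": [0,0,0],"grip": -0.3},
    {"linear": [0.019,-0.322,0.04],"angular": [0,0,0],"grip": -0.3},
    {"linear": [0.019,-0.322,0.04],"angular": [0,0,0],"grip": -0.3},
    {"linear": [0.019,-0.322,0.04],"angular": [0,0,0],"grip": -0.3},
    {"linear": [0.019,-0.322,0.04],"angular": [0,0,0],"grip": -0.3}
  ]
}}

```text
clock: 3.0
tcp_pos: [0.4676, -0.3293, 0.1606]
orientation: [-0.0, 0.115, 0.993, -0.0]
contact_force: [-0.4, -0.1, -0.6]
finger_gap: 0.0595
```

```bash
python3 -c "
from h import *
d=snap('wrist','w2'); t,Q=tool(); print(t)
print(proj(d,[.467,-.331,.015]),proj(d,[.467,-.331,.075]))
crop('w2',170,70,390,270,3.5,'w2a')"
```

```text
[ 0.46776068 -0.32923364  0.16067922]
[281.02256865 188.2524743 ] [280.76718766 200.76810837]
```

View pics/w2a.png

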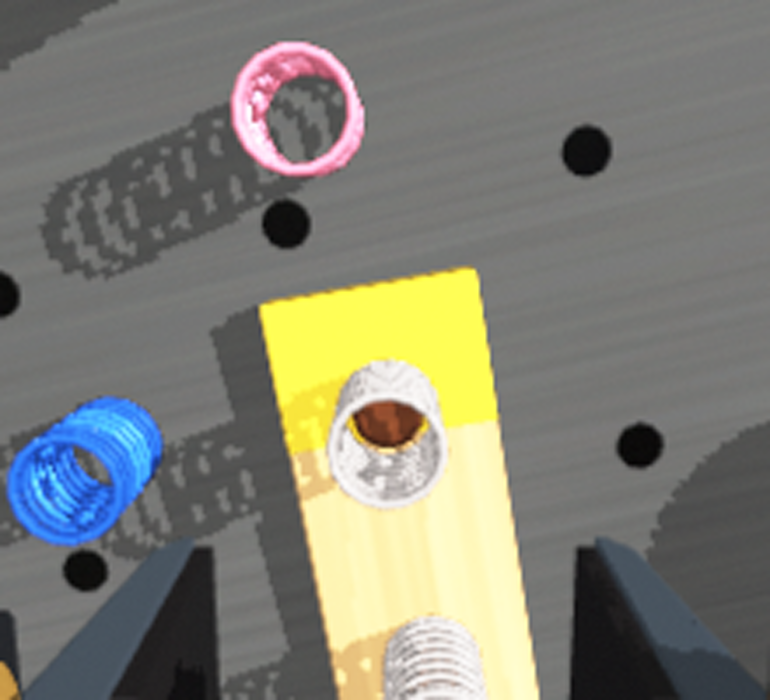

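Four coils are in view. Full-frame pixels: pink (255,101), blue (194,204), bare-end silver about (294,265) and silver on the yellow end (281,198). The silver one on yellow fits the description, since pink and blue are excluded and the other silver stays.

```bash
python3 -c "
from h import *
d=load('w2'); p=at_z(d,280.6,198.6,.074); print(p)
print(togo([p[0],p[1],.021],np.radians(166.6)))"
```

```text
[ 0.46509753 -0.33072417  0.074     ]
([0.0023, -0.002, 0.1397], [-0.04, 0.01, 0.24])
```

Call:
{"fn": "send_rows", "kwargs": {
  "force": 15,
  "moves": [
    {"linear": [0.002,-0.002,0.03],"angular": [0,0,0],"grip": -0.3},
    {"linear": [0.002,-0.002,0.07],"angular": [0,0,0],"grip": -0.3},
    {"linear": [0.002,-0.002,0.11],"angular": [0,0,0],"grip": -0.3},
    {"linear": [0.002,-0.002,0.13],"angular": [0,0,0],"grip": -0.3},
    {"linear": [0.002,-0.002,0.14],"angular": [0,0,0],"grip": -0.3},
    {"linear": [0.002,-0.002,0.14],"angular": [0,0,0],"grip": -0.3},
    {"linear": [0.002,-0.002,0.14],"angular": [0,0,0],"grip": -0.3}
  ]
}}

```text
clock: 3.75
tcp_pos: [0.4662, -0.3308, 0.0218]
orientation: [0.001, 0.114, 0.993, -0.001]
contact_force: [-0.3, -0.6, -0.1]
finger_gap: 0.0592
```

```bash
python3 -c "
from h import *
d=snap('wrist','w3'); t,Q=tool(); print(t)
crop('w3',170,70,390,290,3.5,'w3a')"
```

```text
[ 0.46635002 -0.33113024  0.02206507]
```

View pics/w3a.png

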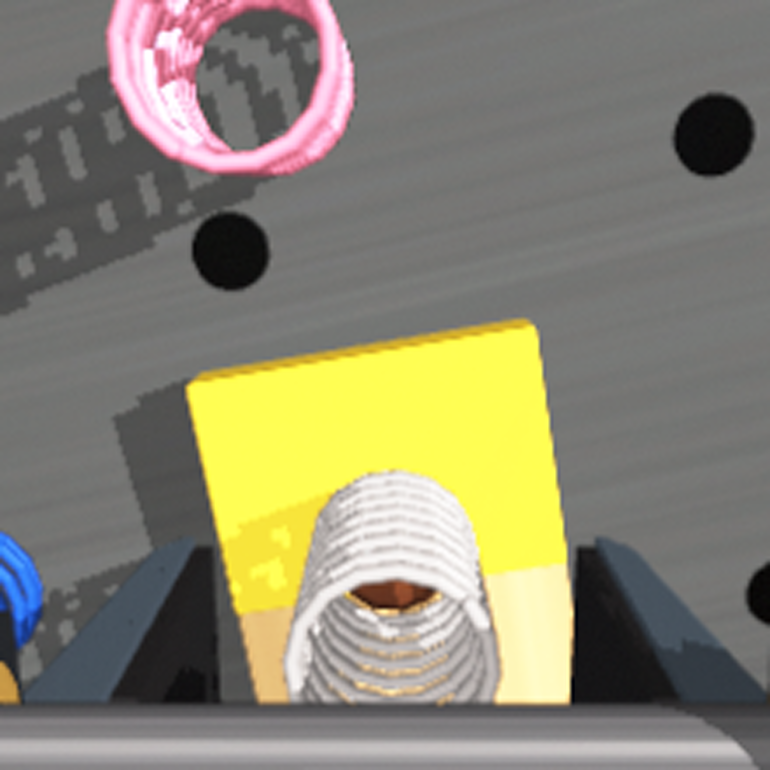

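The spring stands between the open fingers, centred at crop x≈393. I'll close on it, then lift.

Call:
{"fn": "send_rows", "kwargs": {
  "force": 15,
  "moves": [
    {"linear": [0,0,0],"angular": [0,0,0],"grip": 1},
    {"linear": [0,0,0],"angular": [0,0,0],"grip": 1},
    {"linear": [0,0,0],"angular": [0,0,0],"grip": 1},
    {"linear": [0,0,0],"angular": [0,0,0],"grip": 1},
    {"linear": [0,0,0],"angular": [0,0,0],"grip": 1},
    {"linear": [0,0,0],"angular": [0,0,0],"grip": 1},
    {"linear": [0,0,0],"angular": [0,0,0],"grip": 1}
  ]
}}

```text
clock: 4.5
tcp_pos: [0.4664, -0.3312, 0.0221]
orientation: [0.001, 0.114, 0.993, -0.001]
contact_force: [-0.0, 0.5, 0.3]
finger_gap: 0.0338
```

```bash
python3 -c "
from h import *
t,Q=tool(); print(t,sense()['contact_force'],sense()['finger_gap'])"
```

```text
[ 0.46639071 -0.33117747  0.0220805 ] [-0.03013487  0.48000218  0.29508072] 0.03375594800124769
```

Call:
{"fn": "send_rows", "kwargs": {
  "moves": [
    {"linear": [0,0,-0.01],"angular": [0,0,0],"grip": 1},
    {"linear": [0,0,-0.04],"angular": [0,0,0],"grip": 1},
    {"linear": [0,0,-0.08],"angular": [0,0,0],"grip": 1},
    {"linear": [0,0,-0.12],"angular": [0,0,0],"grip": 1},
    {"linear": [0,0,-0.14],"angular": [0,0,0],"grip": 1},
    {"linear": [0,0,-0.14],"angular": [0,0,0],"grip": 1}
  ]
}}

```text
clock: 5.1
tcp_pos: [0.4676, -0.3319, 0.1658]
orientation: [0.003, 0.114, 0.993, -0.002]
contact_force: [0.6, -0.2, -0.7]
finger_gap: 0.0337
```

```bash
python3 -c "
from h import *
t,Q=tool(); print(t,sense()['finger_gap'])
print(togo([.5597,-.022,.14],np.radians(166.6)))"
```

```text
[ 0.46756853 -0.3319369   0.16580697] 0.0336816444239563
([-0.0191, 0.3229, 0.0248], [-0.21, 0.39, 0.27])
```

Call:
{"fn": "send_rows", "kwargs": {
  "moves": [
    {"linear": [-0.002,0.03,-0.01],"angular": [-0.2,0.4,0.3],"grip": 1},
    {"linear": [-0.005,0.075,-0.01],"angular": [-0.2,0.4,0.3],"grip": 1},
    {"linear": [-0.007,0.12,-0.01],"angular": [-0.2,0.4,0.3],"grip": 1},
    {"linear": [-0.01,0.165,0.0],"angular": [-0.2,0.4,0.3],"grip": 1},
    {"linear": [-0.012,0.21,0.01],"angular": [-0.2,0.4,0.3],"grip": 1},
    {"linear": [-0.015,0.255,0.02],"angular": [-0.2,0.4,0.3],"grip": 1},
    {"linear": [-0.017,0.295,0.025],"angular": [-0.2,0.4,0.3],"grip": 1},
    {"linear": [-0.019,0.315,0.025],"angular": [-0.2,0.4,0.3],"grip": 1},
    {"linear": [-0.019,0.323,0.025],"angular": [-0.2,0.4,0.3],"grip": 1},
    {"linear": [-0.019,0.323,0.025],"angular": [-0.2,0.4,0.3],"grip": 1},
    {"linear": [-0.019,0.323,0.025],"angular": [-0.2,0.4,0.3],"grip": 1}
  ]
}}

```text
clock: 6.2
tcp_pos: [0.5591, -0.0226, 0.1395]
orientation: [-0.0, 0.117, 0.993, -0.0]
contact_force: [0.2, 0.6, -1.0]
finger_gap: 0.0337
```

```bash
python3 -c "
from h import *
t,Q=tool(); print(t)
d=snap('wrist','w4'); s=snap('scene','s4')
print(togo([.5597,-.022,.14],np.radians(166.6)))
crop('w4',200,90,370,290,3.5,'w4a'); crop('s4',200,130,330,280,5,'s4a')"
```

```text
[ 0.5591492  -0.02256025  0.13951774]
([-0.0002, 0.0009, -0.0003], [-0.02, -0.02, -0.09])
```

View pics/w4a.png

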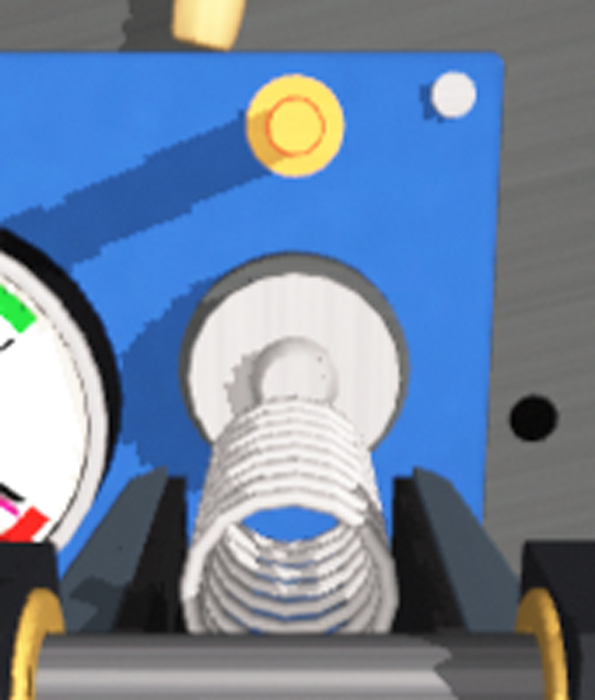

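View pics/s4a.png

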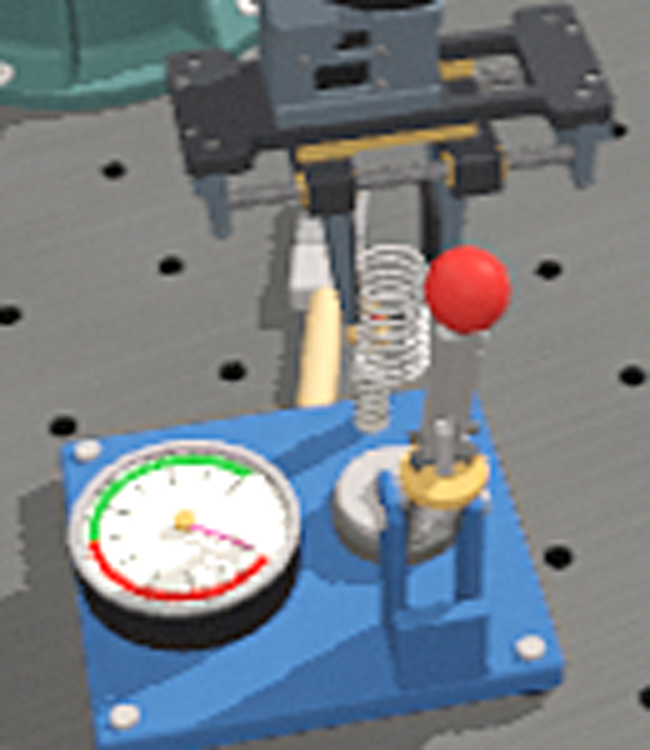

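Spring held upright above the plate. Laterally the plate centre is about 1.4 mm to tool +y, and lengthwise it is aligned within half a millimetre. I'll descend to just above the spigot.

Call:
{"fn": "send_rows", "kwargs": {
  "moves": [
    {"linear": [-0.0003,0.0013,0.02],"angular": [0,0,0],"grip": 1},
    {"linear": [-0.0003,0.0013,0.045],"angular": [0,0,0],"grip": 1},
    {"linear": [-0.0003,0.0013,0.065],"angular": [0,0,0],"grip": 1},
    {"linear": [-0.0003,0.0013,0.073],"angular": [0,0,0],"grip": 1},
    {"linear": [-0.0003,0.0013,0.075],"angular": [0,0,0],"grip": 1},
    {"linear": [-0.0003,0.0013,0.075],"angular": [0,0,0],"grip": 1},
    {"linear": [-0.0003,0.0013,0.075],"angular": [0,0,0],"grip": 1}
  ]
}}

```text
clock: 7.0
tcp_pos: [0.5605, -0.0219, 0.0657]
orientation: [0.0, 0.118, 0.993, -0.0]
contact_force: [0.5, 0.0, -0.4]
finger_gap: 0.0332
```

```bash
python3 -c "
from h import *
t,Q=tool(); print(t, sense()['contact_force'],(Q.inv().apply(t)))
print('X',.973*t[0]-.231*t[1],'Y',.231*t[0]+.973*t[1],'want Y',.231*.5591-.973*.0226+.0014)
d=snap('wrist','w5'); s=snap('scene','s5')
crop('w5',200,90,370,290,3.5,'w5a'); crop('s5',230,160,310,240,7,'s5a')"
```

```text
[ 0.56051747 -0.02189724  0.06569238] [ 0.52268422  0.03854498 -0.43888729] [-0.55019451  0.10962088 -0.06514654]
X 0.5504417580830645 Y 0.10817351660968932 want Y 0.10856230000000001
```

View pics/w5a.png

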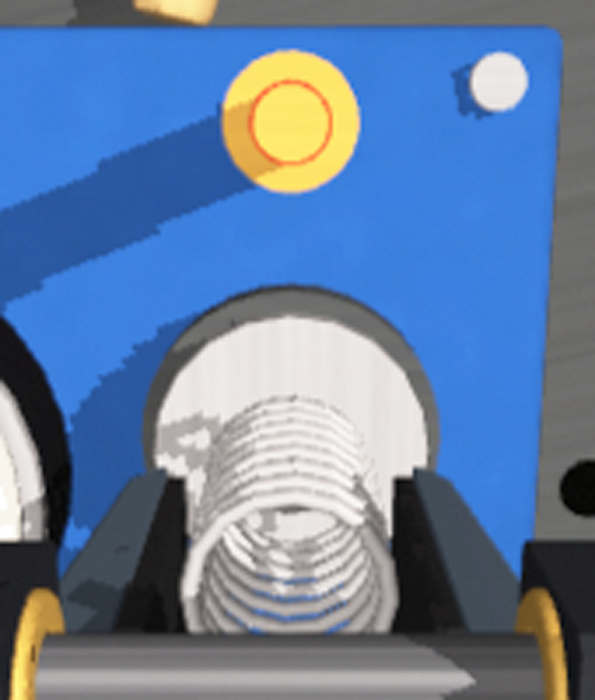

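View pics/s5a.png

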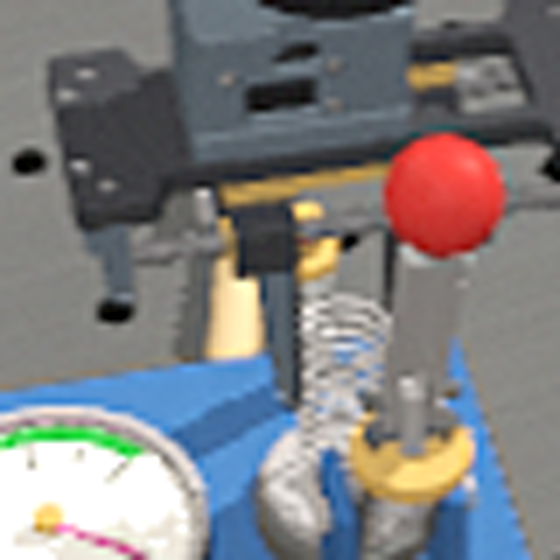

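Call:
{"fn": "send_rows", "kwargs": {
  "moves": [
    {"linear": [0.0007,0.0003,0.003],"angular": [0,0,0],"grip": 1},
    {"linear": [0.0007,0.0003,0.006],"angular": [0,0,0],"grip": 1},
    {"linear": [0.0007,0.0003,0.008],"angular": [0,0,0],"grip": 1},
    {"linear": [0.0007,0.0003,0.01],"angular": [0,0,0],"grip": 1}
  ]
}}

```text
clock: 7.5
tcp_pos: [0.5597, -0.0213, 0.0553]
orientation: [0.0, 0.117, 0.993, -0.0]
contact_force: [0.3, 0.3, 0.0]
finger_gap: 0.0339
```

```bash
python3 -c "
from h import *
t,Q=tool(); print(t, sense()['contact_force'])
print('X',.973*t[0]-.231*t[1],'Y',.231*t[0]+.973*t[1])"
```

```text
[ 0.55970406 -0.02125339  0.05531593] [0.27573049 0.26135771 0.02245271]
X 0.549501586652711 Y 0.10861208707166878
```

Call:
{"fn": "send_rows", "kwargs": {
  "moves": [
    {"linear": [0,0,0.0015],"angular": [0,0,0],"grip": 1},
    {"linear": [0,0,0.003],"angular": [0,0,0],"grip": 1},
    {"linear": [0,0,0.003],"angular": [0,0,0],"grip": 1}
  ]
}}

```text
clock: 7.8
tcp_pos: [0.5597, -0.0213, 0.0522]
orientation: [0.0, 0.117, 0.993, -0.0]
contact_force: [-0.8, 0.8, 0.8]
finger_gap: 0.034
```

```bash
python3 -c "
from h import *
t,Q=tool(); print(t, sense()['contact_force'])
d=snap('wrist','w6'); s=snap('scene','s6')
crop('w6',200,90,370,290,3.5,'w6a'); crop('s6',200,180,310,240,6,'s6a')"
```

```text
[ 0.55969036 -0.02127239  0.05217555] [-0.82177684  0.81230217  0.83776125]
```

View pics/w6a.png

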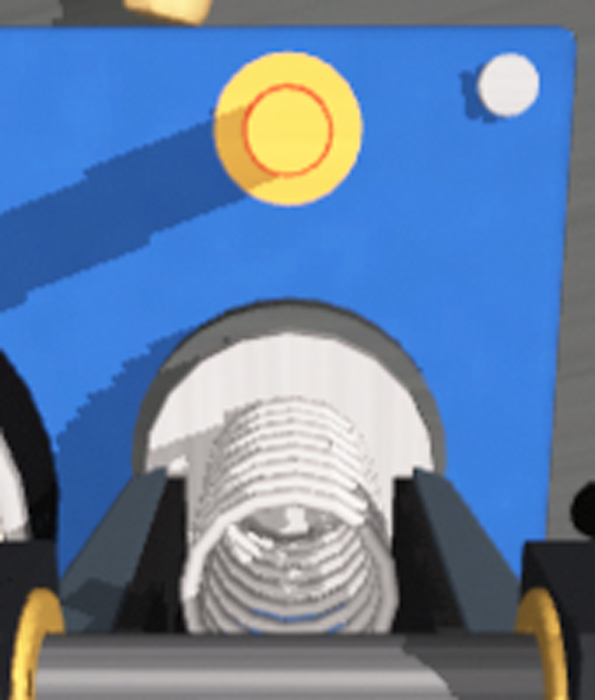

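View pics/s6a.png

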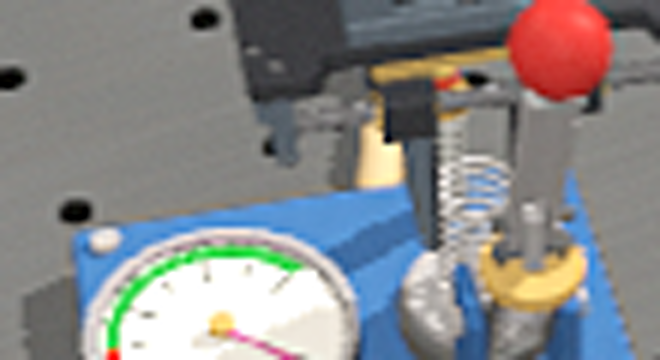

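Call:
{"fn": "send_rows", "kwargs": {
  "moves": [
    {"linear": [0,0,0],"angular": [0,0,0],"grip": -0.25},
    {"linear": [0,0,0],"angular": [0,0,0],"grip": -0.25},
    {"linear": [0,0,0],"angular": [0,0,0],"grip": -0.25},
    {"linear": [0,0,0],"angular": [0,0,0],"grip": -0.25}
  ]
}}

```text
clock: 8.3
tcp_pos: [0.5598, -0.0213, 0.0524]
orientation: [0.0, 0.118, 0.993, -0.0]
contact_force: [-0.7, 0.1, -0.2]
finger_gap: 0.0571
```

```bash
python3 -c "
from h import *
t,Q=tool(); print(t, sense()['contact_force'],sense()['finger_gap'])
d=snap('wrist','w7')
crop('w7',200,90,370,290,3.5,'w7a')"
```

```text
[ 0.55980612 -0.02129066  0.05239926] [-0.66392349  0.14169439 -0.1814711 ] 0.057064450202960075
```

View pics/w7a.png

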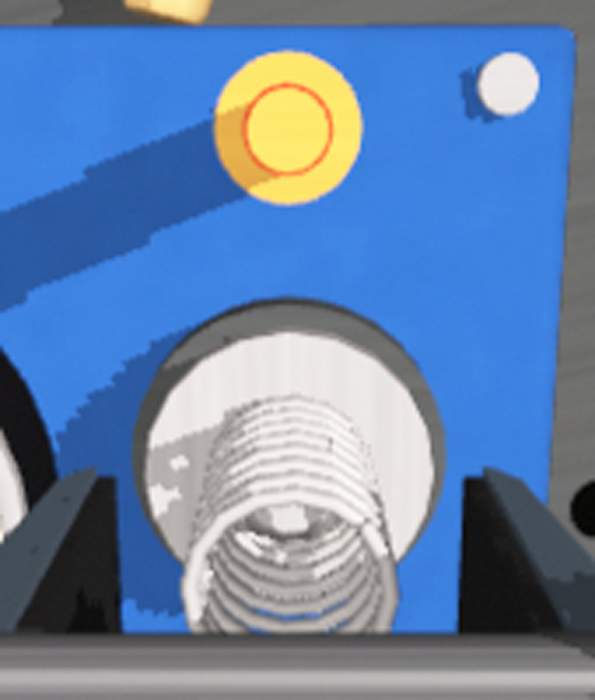

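Spring stands let go on the plate, the spigot visible in its bore at crop (292,520). I'll rise and check from above.

Call:
{"fn": "send_rows", "kwargs": {
  "moves": [
    {"linear": [0,0,-0.01],"angular": [0,0,0],"grip": -0.25},
    {"linear": [0,0,-0.03],"angular": [0,0,0],"grip": -0.25},
    {"linear": [0,0,-0.06],"angular": [0,0,0],"grip": -0.25},
    {"linear": [0,0,-0.105],"angular": [0,0,0],"grip": -0.25},
    {"linear": [0,0,-0.15],"angular": [0,0,0],"grip": -0.25},
    {"linear": [0,0,-0.15],"angular": [0,0,0],"grip": -0.25},
    {"linear": [0,0,-0.15],"angular": [0,0,0],"grip": -0.25}
  ]
}}

```text
clock: 9.05
tcp_pos: [0.5602, -0.0213, 0.2038]
orientation: [0.002, 0.117, 0.993, -0.0]
contact_force: [0.1, -0.3, -0.3]
finger_gap: 0.0569
```

```bash
python3 -c "
from h import *
t,Q=tool(); print(t, sense()['contact_force'],sense()['finger_gap'])
d=snap('wrist','w8')
for z in (.045,.075,.105): print(proj(d,[.559,-.0205,z]))
crop('w8',120,90,370,290,3,'w8a')"
```

```text
[ 0.56021719 -0.02127257  0.20381493] [ 0.06531435 -0.30218658 -0.2762621 ] 0.056934597438487805
[282.87959398 184.66756997]
[282.94698865 189.961405  ]
[283.02677933 196.22894315]
```

View pics/w8a.png

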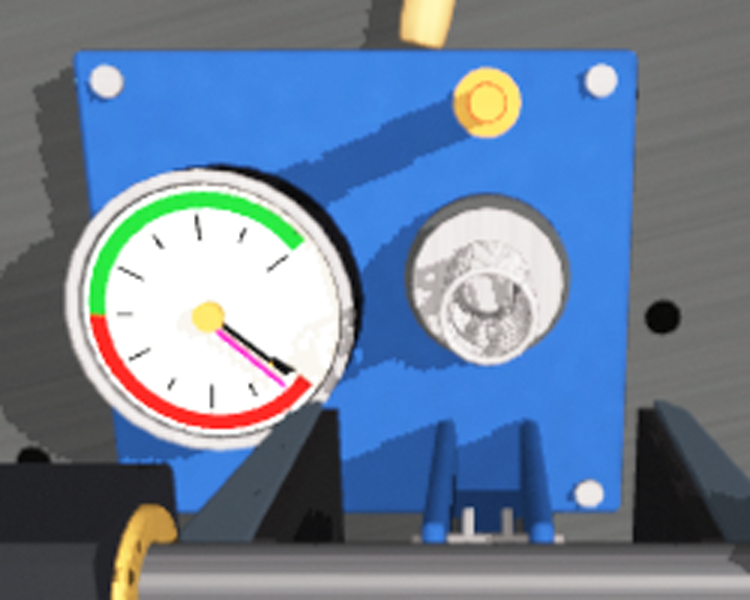

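The spring stands upright on the plate. The top ring centre is at about (283,196) full frame, against (283,196) predicted. Next, the knob.

```bash
python3 -c "
from h import *
y=np.array([.973,-.231]); c=np.array([.559,-.0206])
k=c+y*(.08-.2*np.cos(1.9)); z=.115+.2*np.sin(1.9); print(k,z)
print(togo([k[0],k[1],.345],np.radians(166.6)),togo([k[0],k[1],z-.019]))"
```

```text
[ 0.69975215 -0.05401598] 0.3042600175374829
([-0.1443, 0.0009, -0.1425], [-0.0, 0.05, -0.09]) ([-0.1443, 0.0009, -0.0828], None)
```

Call:
{"fn": "send_rows", "kwargs": {
  "moves": [
    {"linear": [0,0,-0.03],"angular": [0,0,0],"grip": -0.25},
    {"linear": [0,0,-0.07],"angular": [0,0,0],"grip": -0.25},
    {"linear": [0,0,-0.11],"angular": [0,0,0],"grip": -0.25},
    {"linear": [-0.01,0,-0.145],"angular": [0,0,0],"grip": -0.25},
    {"linear": [-0.045,0.001,-0.145],"angular": [0,0,0],"grip": -0.25},
    {"linear": [-0.085,0.001,-0.145],"angular": [0,0,0],"grip": -0.25},
    {"linear": [-0.12,0.001,-0.145],"angular": [0,0,0],"grip": -0.25},
    {"linear": [-0.144,0.001,-0.145],"angular": [0,0,0],"grip": -0.25},
    {"linear": [-0.144,0.001,-0.145],"angular": [0,0,0],"grip": -0.25},
    {"linear": [-0.144,0.001,-0.145],"angular": [0,0,0],"grip": -0.25}
  ]
}}

```text
clock: 10.1
tcp_pos: [0.6989, -0.0538, 0.3454]
orientation: [-0.001, 0.118, 0.993, -0.0]
contact_force: [-1.0, -0.3, -0.4]
finger_gap: 0.0572
```

```bash
python3 -c "
from h import *
t,Q=tool(); print(t, sense()['contact_force'])
d=snap('wrist','w9'); print(proj(d,[.6998,-.054,.304]))
s=snap('scene','s9'); crop('s9',180,40,360,260,3,'s9a')
print(togo([.6998,-.054,.285],np.radians(166.6)))"
```

```text
[ 0.69886787 -0.05378341  0.34535979] [-1.0186119  -0.33268502 -0.43446604]
[282.68472459 215.0750545 ]
([-0.0014, -0.0001, 0.0616], [-0.01, -0.04, -0.09])
```

View pics/w9.png

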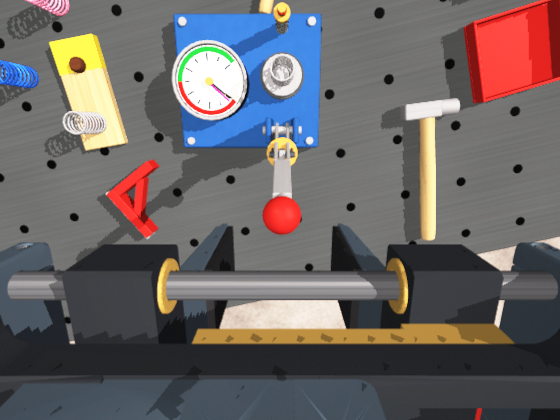

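View pics/s9a.png

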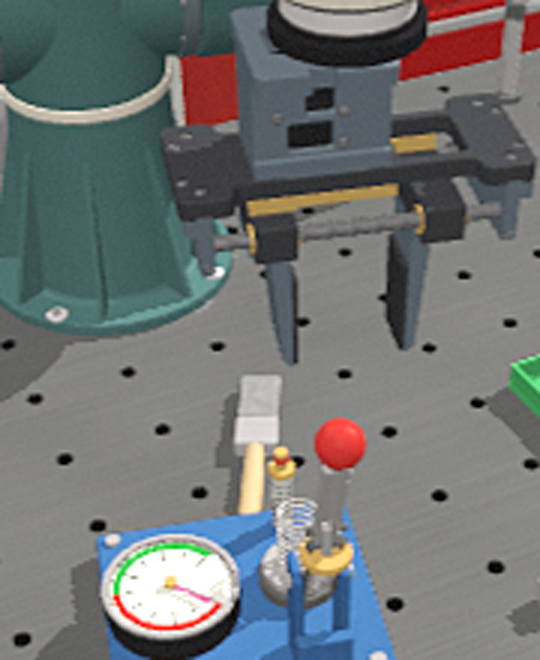

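The red ball sits at (282,215), as predicted (282.7,215.1). I'll descend and close.

Call:
{"fn": "send_rows", "kwargs": {
  "force": 20,
  "moves": [
    {"linear": [-0.001,-0.0005,0.02],"angular": [0,0,0],"grip": -0.25},
    {"linear": [-0.001,-0.0005,0.045],"angular": [0,0,0],"grip": -0.25},
    {"linear": [-0.001,-0.0005,0.061],"angular": [0,0,0],"grip": -0.25},
    {"linear": [-0.001,-0.0005,0.061],"angular": [0,0,0],"grip": -0.25},
    {"linear": [-0.001,-0.0005,0.061],"angular": [0,0,0],"grip": 1},
    {"linear": [-0.001,-0.0005,0.061],"angular": [0,0,0],"grip": 1},
    {"linear": [-0.001,-0.0005,0.061],"angular": [0,0,0],"grip": 1},
    {"linear": [-0.001,-0.0005,0.061],"angular": [0,0,0],"grip": 1},
    {"linear": [-0.001,-0.0005,0.061],"angular": [0,0,0],"grip": 1}
  ]
}}

```text
clock: 11.1
tcp_pos: [0.6995, -0.0543, 0.286]
orientation: [-0.0, 0.117, 0.993, -0.0]
contact_force: [-0.1, 0.4, 0.3]
finger_gap: 0.0198
```

```bash
cat > circ.py <<'E'
# rows for moving the knob grip round the hinge circle from current angle to list of angles
from h import *
import sys
def here():
    t,Q=tool(); y=np.array([.973,-.231]); c=np.array([.559,-.0206]); d=(t[:2]-c)@y-.08; z=t[2]+.019-.115
    return t,Q,np.arctan2(z,-d),np.hypot(z,d)
if __name__=='__main__':
    t,Q,a,r=here(); s=sense(); print('ang %.3f r %.4f'%(a,r),s['contact_force'].round(1),s['finger_gap'].round(4),t.round(4),s['clock'])
    y=np.array([.973,-.231]); c=np.array([.559,-.0206])
    for b in map(float,sys.argv[1:]):
        p=np.r_[c+y*(.08-.2*np.cos(b)),.115-.019+.2*np.sin(b)]; print(b,*togo(p,np.radians(166.6)))
E
python3 circ.py 1.9 1.7 1.5 1.3 1.1 .9 .7 .5 .4
```

```text
Traceback (most recent call last):
  File "circ.py", line 8, in <module>
    t,Q,a,r=here(); s=sense(); print('ang %.3f r %.4f'%(a,r),s['contact_force'].round(1),s['finger_gap'].round(4),t.round(4),s['clock'])
                                                                                         ^^^^^^^^^^^^^^^^^^^^^
AttributeError: 'float' object has no attribute 'round'
```

The gap is 19.8 mm, less than the ball's 32 mm. I'll look before moving.

```bash
python3 -c "
from h import *
s=sense();print(s['finger_gap'],s['contact_force'])
d=snap('wrist','w10'); print(proj(d,[.6998,-.054,.304]))
s=snap('scene','s10'); crop('s10',220,100,360,240,4,'s10a'); crop('w10',180,100,400,320,3,'w10a');snap('top','t10');crop('t10',240,80,340,180,5,'t10a')"
```

```text
0.019829724740033996 [-0.13547312  0.35230161  0.31311337]
[283.39458772 239.91530381]
```

View pics/w10a.png

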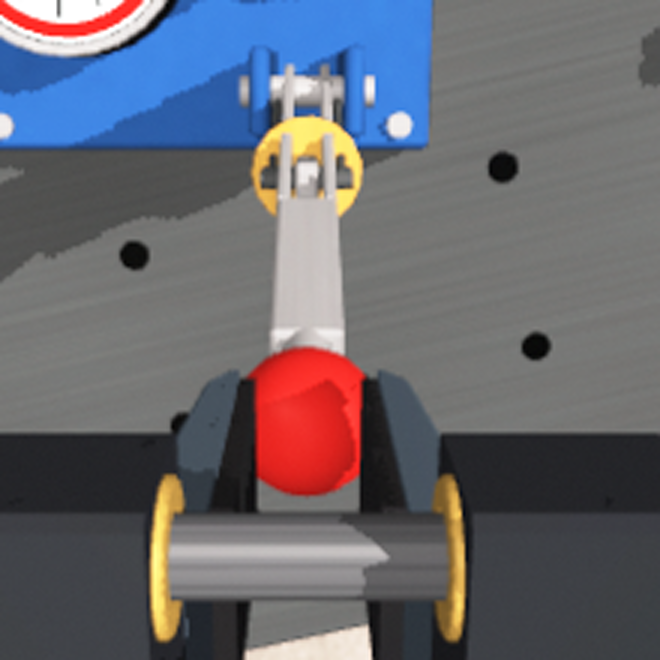

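View pics/s10a.png

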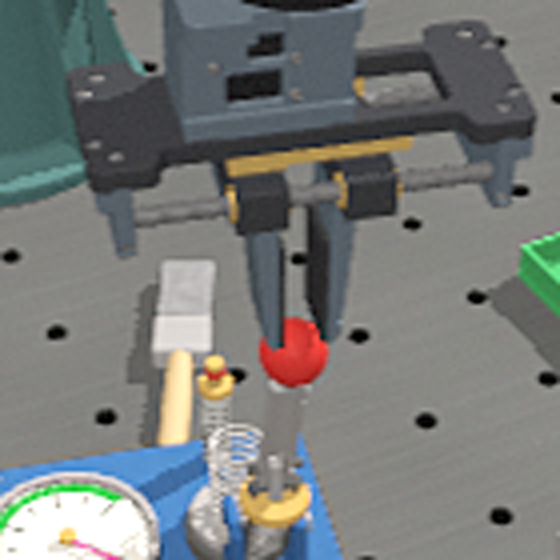

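```bash
sed -i "s/s\['finger_gap'\].round(4)/round(s['finger_gap'],4)/" circ.py; python3 -c "
from h import *
d=load('w10'); t,Q=tool()
for p in [[.016,.01,0],[.016,.01,-.019],[.016,.016,-.019],[.016,.01,-.04],[0,0,-.019],[.016,.016,0],[-.016,.01,0]]:
  q=proj(d,t+Q.apply(p)); print(p,q.round(1),((q-[180,100])*3).round(0))
print((t+Q.apply([0,0,-.019])), Q.as_matrix().round(3).tolist())
"; 
```

```text
[0.016, 0.01, 0] [297.2 208.2] [352. 325.]
[0.016, 0.01, -0.019] [298.6 216.1] [356. 348.]
[0.016, 0.016, -0.019] [308.1 216.1] [384. 348.]
[0.016, 0.01, -0.04] [300.5 226.8] [361. 380.]
[0, 0, -0.019] [282.8 239.9] [308. 420.]
[0.016, 0.016, 0] [305.9 208.2] [378. 325.]
[-0.016, 0.01, 0] [296.6 251.2] [350. 454.]
[ 0.69940602 -0.05433431  0.30470007] [[-0.972, 0.233, -0.001], [0.233, 0.972, -0.0], [0.001, -0.0, -1.0]]
```

View pics/t10a.png

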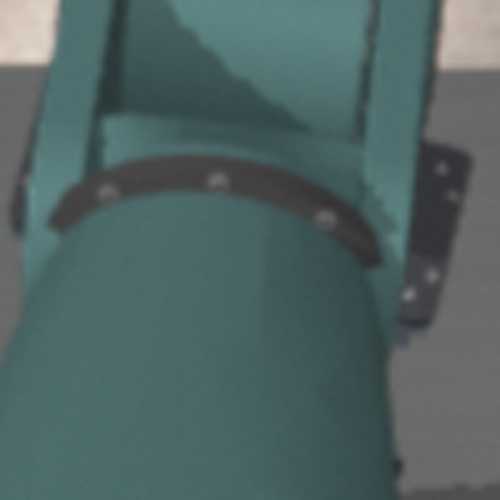

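```bash
python3 -c "
from h import *
d=load('s10'); t,Q=tool()
for p in [[0,.01,0],[0,-.01,0],[.016,.01,0],[.016,-.01,0],[-.016,.01,0],[-.016,-.01,0],[0,-.01,-.02],[0,-.01,-.04],[0,0,-.019]]:
  q=proj(d,t+Q.apply(p)); print(p,((q-[220,100])*4).round(0))
crop('s10',270,150,320,210,10,'s10b')
"
```

```text
[0, 0.01, 0] [314. 376.]
[0, -0.01, 0] [272. 383.]
[0.016, 0.01, 0] [307. 354.]
[0.016, -0.01, 0] [265. 360.]
[-0.016, 0.01, 0] [322. 399.]
[-0.016, -0.01, 0] [280. 406.]
[0, -0.01, -0.02] [273. 350.]
[0, -0.01, -0.04] [273. 317.]
[0, 0, -0.019] [294. 349.]
```

View pics/s10b.png

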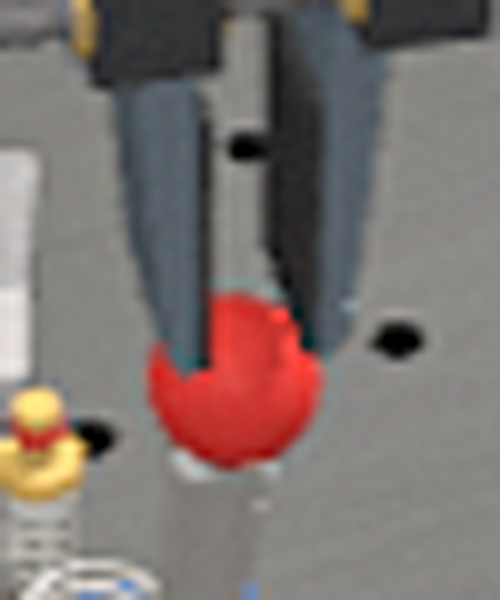

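```bash
python3 -c "
from h import *
d=load('s4'); t=np.array([.5591,-.0226,.1395]); Q=tool()[1]
for p in [[0,0,.007],[0,0,-.053],[0,-.017,0],[0,.017,0],[.016,-.017,0],[.016,.017,0],[0,-.017,-.02],[0,.017,-.02]]:
  q=proj(d,t+Q.apply(p)); print(p,((q-[200,130])*5).round(0), ((q-[240,165])*10).round(0))
crop('s4',240,165,310,225,10,'s4b')
"
```

```text
[0, 0, 0.007] [392. 360.] [384. 371.]
[0, 0, -0.053] [390. 264.] [380. 179.]
[0, -0.017, 0] [356. 355.] [312. 360.]
[0, 0.017, 0] [427. 344.] [454. 339.]
[0.016, -0.017, 0] [350. 332.] [300. 314.]
[0.016, 0.017, 0] [420. 322.] [440. 293.]
[0, -0.017, -0.02] [355. 323.] [310. 297.]
[0, 0.017, -0.02] [427. 313.] [454. 276.]
```

View pics/s4b.png

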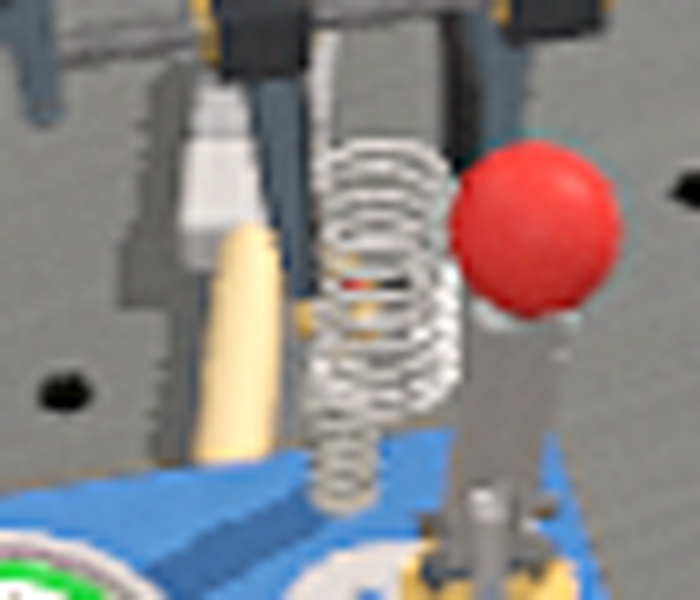

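The fingertips sit about 12 mm above the ball's centre: a 20 mm chord on a 32 mm ball, and in both views the tips stop short at (289,187). So the real finger ends are about 30 mm higher than the reported TCP suggests. I'll open, go 28 mm lower and grip again.

Call:
{"fn": "send_rows", "kwargs": {
  "force": 20,
  "moves": [
    {"linear": [0,0,0],"angular": [0,0,0],"grip": -0.2},
    {"linear": [0,0,0],"angular": [0,0,0],"grip": -0.2},
    {"linear": [0,0,0],"angular": [0,0,0],"grip": -0.2},
    {"linear": [0,0,0.01],"angular": [0,0,0],"grip": -0.2},
    {"linear": [0,0,0.02],"angular": [0,0,0],"grip": -0.2},
    {"linear": [0,0,0.028],"angular": [0,0,0],"grip": -0.2},
    {"linear": [0,0,0.028],"angular": [0,0,0],"grip": 1},
    {"linear": [0,0,0.028],"angular": [0,0,0],"grip": 1},
    {"linear": [0,0,0.028],"angular": [0,0,0],"grip": 1},
    {"linear": [0,0,0.028],"angular": [0,0,0],"grip": 1}
  ]
}}

```text
clock: 12.25
tcp_pos: [0.6995, -0.0547, 0.258]
orientation: [-0.0, 0.117, 0.993, -0.0]
contact_force: [-0.2, -3.1, -0.3]
finger_gap: 0.0307
```

```bash
python3 -c "
from h import *
s=sense();print(s['finger_gap'],s['contact_force'],s['tcp_pos'])
d=snap('wrist','w11'); 
s=snap('scene','s11'); crop('s11',270,140,330,210,8,'s11a'); crop('w11',180,100,400,320,3,'w11a')"
```

```text
0.030692612931668493 [-0.21802893 -3.05883346 -0.28098939] [ 0.69951265 -0.0546687   0.25804938]
```

View pics/w11a.png

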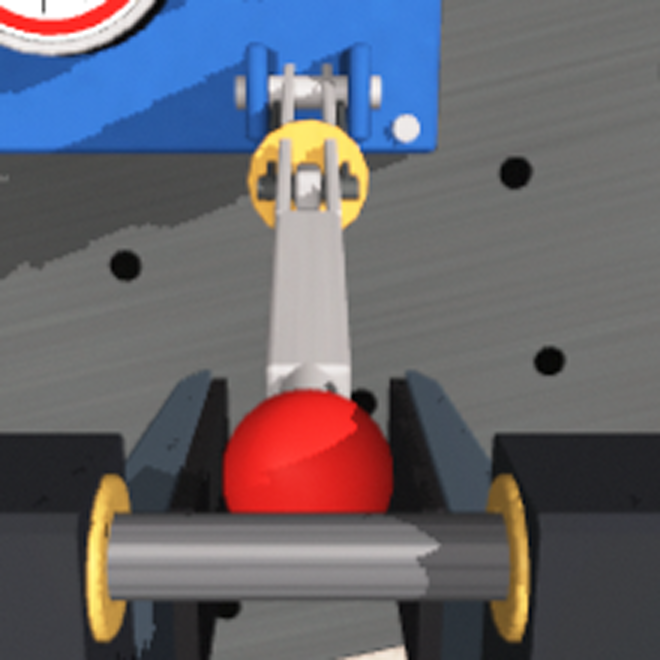

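View pics/s11a.png

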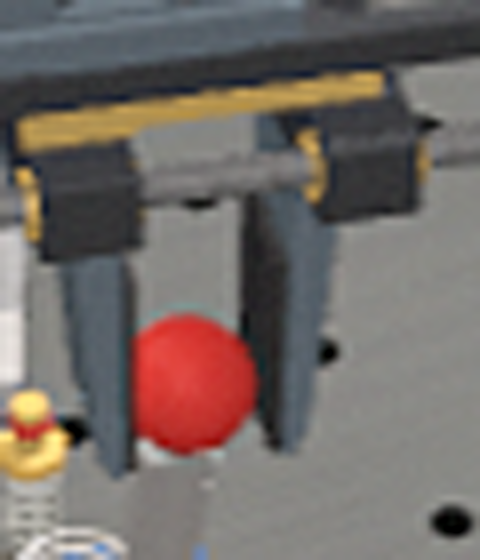

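Now the ball is between the pads with a 30.7 mm gap. I'll swing the lever down along the hinge circle.

```bash
cat > circ.py <<'E'
from h import *
import sys
Y=np.array([.973,-.231,0]); A0=1.9; P0=np.array([.69951,-.05467,.25805])
def pt(a): return P0+Y*(-.2*(np.cos(a)-np.cos(A0)))+np.array([0,0,.2*(np.sin(a)-np.sin(A0))])
C=P0+Y*.2*np.cos(A0)-np.array([0,0,.2*np.sin(A0)])
def here():
    t,Q=tool(); d=(t-C)@Y; z=t[2]-C[2]; return t,np.arctan2(z,-d),np.hypot(z,d),(t-C)@np.array([.231,.973,0])
if __name__=='__main__':
    t,a,r,l=here(); s=sense(); print('ang %.3f r %.4f lat %.4f'%(a,r,l),s['contact_force'].round(1),round(s['finger_gap'],4),t.round(4),s['clock'])
    for b in map(float,sys.argv[1:]): print(b,*togo(pt(b),np.radians(166.6)))
E
python3 circ.py 1.85 1.75 1.65 1.55 1.45 1.35 1.25 1.15 1.05
```

```text
ang 1.900 r 0.2000 lat 0.0000 [-0.8 -4.   1. ] 0.0305 [ 0.6995 -0.0547  0.2581] 12.35
1.85 [0.0096, -0.0, -0.003] [-0.04, 0.01, -0.09]
1.75 [0.029, -0.0001, -0.0075] [-0.04, 0.01, -0.09]
1.65 [0.0489, -0.0001, -0.0101] [-0.04, 0.01, -0.09]
1.55 [0.0688, -0.0002, -0.0107] [-0.04, 0.01, -0.09]
1.45 [0.0888, -0.0002, -0.0093] [-0.04, 0.01, -0.09]
1.35 [0.1085, -0.0003, -0.0059] [-0.04, 0.01, -0.09]
1.25 [0.1278, -0.0003, -0.0005] [-0.04, 0.01, -0.09]
1.15 [0.1464, -0.0004, 0.0067] [-0.04, 0.01, -0.09]
1.05 [0.1642, -0.0004, 0.0158] [-0.04, 0.01, -0.09]
```

Call:
{"fn": "send_rows", "kwargs": {
  "force": 25,
  "moves": [
    {"linear": [0.003,-0.0003,-0.001],"angular": [0,0,0],"grip": 1},
    {"linear": [0.0096,-0.0005,-0.003],"angular": [0,0,0],"grip": 1},
    {"linear": [0.019,-0.0005,-0.0055],"angular": [0,0,0],"grip": 1},
    {"linear": [0.029,-0.0005,-0.0075],"angular": [0,0,0],"grip": 1},
    {"linear": [0.039,-0.0005,-0.009],"angular": [0,0,0],"grip": 1},
    {"linear": [0.0489,-0.0005,-0.0101],"angular": [0,0,0],"grip": 1}
  ]
}}

```text
clock: 12.95
tcp_pos: [0.6509, -0.0432, 0.2684]
orientation: [0.0, 0.117, 0.993, -0.0]
contact_force: [2.6, 4.6, -3.0]
finger_gap: 0.0305
```

```bash
python3 circ.py 1.55 1.45 1.35 1.25 1.15 1.05 .95 .85 .75; python3 -c "
from h import *
snap('scene','s12'); crop('s12',200,100,360,280,4,'s12a')"
```

```text
ang 1.644 r 0.2001 lat -0.0001 [ 2.6  4.6 -3. ] 0.0305 [ 0.6509 -0.0432  0.2684] 12.95
1.55 [0.0189, 0.0, -0.0004] [-0.01, 0.01, -0.09]
1.45 [0.0388, 0.0, 0.001] [-0.01, 0.01, -0.09]
1.35 [0.0585, -0.0, 0.0044] [-0.01, 0.01, -0.09]
1.25 [0.0778, -0.0001, 0.0098] [-0.01, 0.01, -0.09]
1.15 [0.0964, -0.0001, 0.017] [-0.01, 0.01, -0.09]
1.05 [0.1142, -0.0002, 0.0261] [-0.01, 0.01, -0.09]
0.95 [0.1311, -0.0002, 0.0369] [-0.01, 0.01, -0.09]
0.85 [0.1467, -0.0002, 0.0493] [-0.01, 0.01, -0.09]
0.75 [0.1611, -0.0003, 0.0632] [-0.01, 0.01, -0.09]
```

View pics/s12a.png

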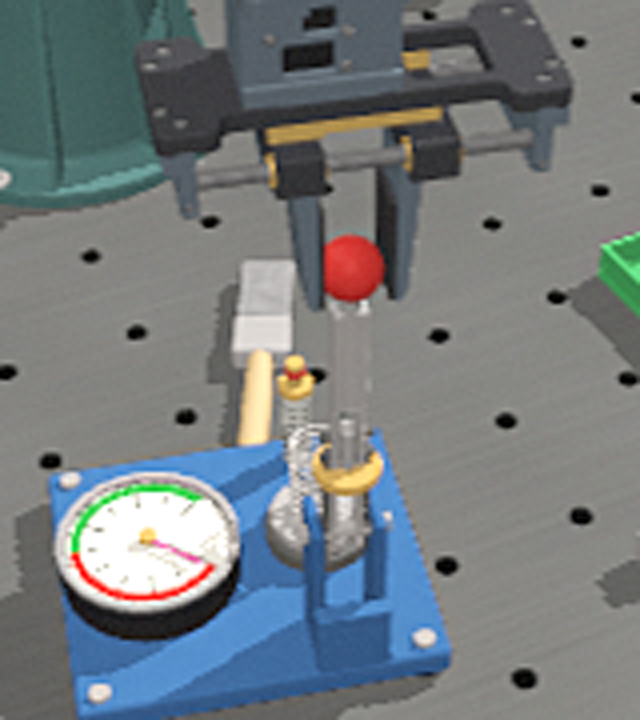

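The lever is following: ball at about (288,167), still centred in the fingers. Continuing down.

Call:
{"fn": "send_rows", "kwargs": {
  "moves": [
    {"linear": [0.0189,0,-0.0004],"angular": [0,0,0],"grip": 1},
    {"linear": [0.0388,0,0.001],"angular": [0,0,0],"grip": 1},
    {"linear": [0.0585,0,0.0044],"angular": [0,0,0],"grip": 1},
    {"linear": [0.0778,0,0.0098],"angular": [0,0,0],"grip": 1},
    {"linear": [0.0964,0,0.017],"angular": [0,0,0],"grip": 1},
    {"linear": [0.1142,0,0.0261],"angular": [0,0,0],"grip": 1},
    {"linear": [0.1311,0,0.0369],"angular": [0,0,0],"grip": 1},
    {"linear": [0.1467,0,0.0493],"angular": [0,0,0],"grip": 1},
    {"linear": [0.1467,0,0.0493],"angular": [0,0,0],"grip": 1}
  ]
}}

```text
clock: 13.9
tcp_pos: [0.5042, -0.0083, 0.2177]
orientation: [-0.002, 0.117, 0.993, -0.0]
contact_force: [-2.9, 3.0, -0.6]
finger_gap: 0.0303
```

```bash
python3 circ.py .75 .65 .55 .45 .40 .35 .30 .25; python3 -c "
from h import *
snap('scene','s13'); crop('s13',180,80,340,260,4,'s13a')"
```

```text
ang 0.830 r 0.2017 lat 0.0000 [-2.9  3.  -0.6] 0.0303 [ 0.5042 -0.0083  0.2177] 13.9
0.75 [0.0102, -0.0, 0.0127] [-0.03, -0.21, -0.07]
0.65 [0.0231, -0.0001, 0.028] [-0.03, -0.21, -0.07]
0.55 [0.0343, -0.0001, 0.0445] [-0.03, -0.21, -0.07]
0.45 [0.0438, -0.0001, 0.0621] [-0.03, -0.21, -0.07]
0.4 [0.0479, -0.0001, 0.0712] [-0.03, -0.21, -0.07]
0.35 [0.0515, -0.0001, 0.0805] [-0.03, -0.21, -0.07]
0.3 [0.0547, -0.0001, 0.09] [-0.03, -0.21, -0.07]
0.25 [0.0574, -0.0001, 0.0997] [-0.03, -0.21, -0.07]
```

View pics/s13a.png

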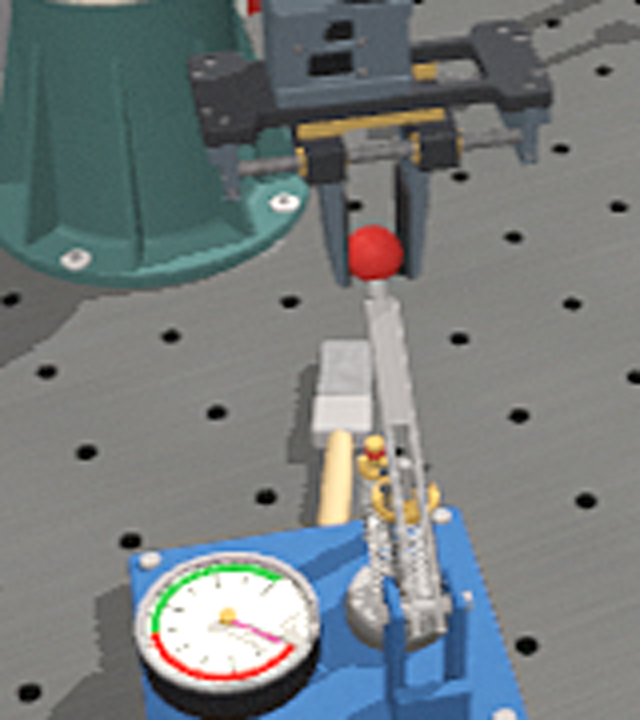

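Call:
{"fn": "send_rows", "kwargs": {
  "moves": [
    {"linear": [0.0102,0,0.0127],"angular": [0,0,0],"grip": 1},
    {"linear": [0.0231,0,0.028],"angular": [0,-0.2,0],"grip": 1},
    {"linear": [0.0343,0,0.0445],"angular": [0,-0.2,0],"grip": 1},
    {"linear": [0.0438,0,0.0621],"angular": [0,-0.2,0],"grip": 1},
    {"linear": [0.0479,0,0.0712],"angular": [0,-0.2,0],"grip": 1},
    {"linear": [0.0515,0,0.0805],"angular": [0,-0.2,0],"grip": 1},
    {"linear": [0.0547,0,0.09],"angular": [0,-0.2,0],"grip": 1},
    {"linear": [0.0547,0,0.09],"angular": [0,-0.2,0],"grip": 1}
  ]
}}

```text
clock: 14.75
tcp_pos: [0.451, 0.0044, 0.128]
orientation: [-0.001, 0.117, 0.993, -0.0]
contact_force: [-2.2, 5.9, -2.2]
finger_gap: 0.0306
```

```bash
python3 circ.py .25 .20 .15 .10 .07 .05; python3 -c "
from h import *
snap('scene','s14'); crop('s14',180,80,340,260,4,'s14a');snap('wrist','w14')"
```

```text
ang 0.301 r 0.1997 lat 0.0001 [-2.2  5.9 -2.2] 0.0306 [0.451  0.0044 0.128 ] 14.75
0.25 [0.0031, -0.0001, 0.0097] [-0.05, -0.06, -0.07]
0.2 [0.0053, -0.0001, 0.0194] [-0.05, -0.06, -0.07]
0.15 [0.007, -0.0001, 0.0293] [-0.05, -0.06, -0.07]
0.1 [0.0082, -0.0001, 0.0392] [-0.05, -0.06, -0.07]
0.07 [0.0087, -0.0, 0.0452] [-0.05, -0.06, -0.07]
0.05 [0.009, -0.0, 0.0492] [-0.05, -0.06, -0.07]
```

View pics/s14a.png

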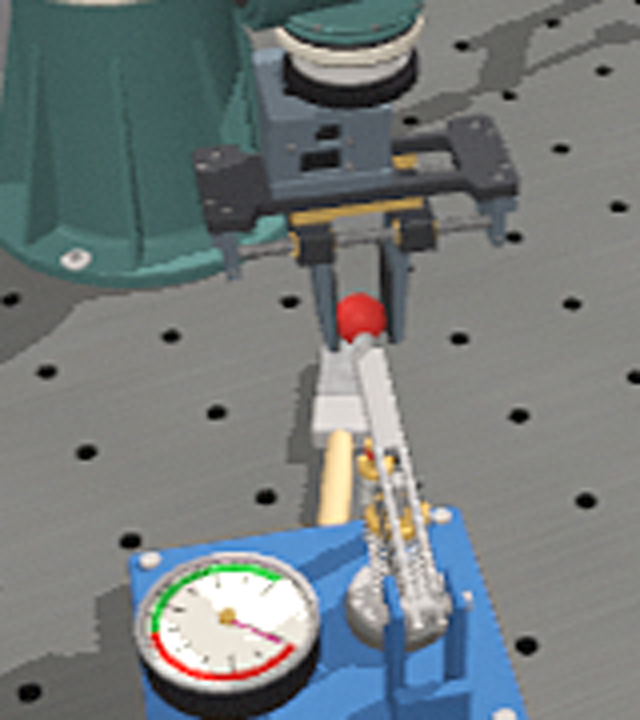

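View pics/w14.png

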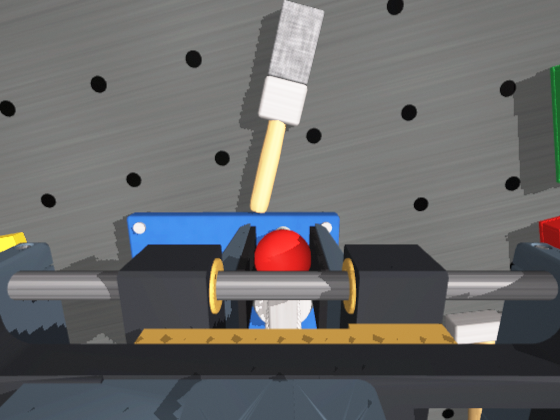

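Call:
{"fn": "send_rows", "kwargs": {
  "moves": [
    {"linear": [0.0031,0,0.0097],"angular": [0,0,0],"grip": 1},
    {"linear": [0.0053,0,0.0194],"angular": [0,0,0],"grip": 1},
    {"linear": [0.0063,0,0.0243],"angular": [0,0,0],"grip": 1},
    {"linear": [0.007,0,0.0293],"angular": [0,0,0],"grip": 1},
    {"linear": [0.0076,0,0.0343],"angular": [0,0,0],"grip": 1},
    {"linear": [0.0082,0,0.0392],"angular": [0,0,0],"grip": 1},
    {"linear": [0.0082,0,0.0392],"angular": [0,0,0],"grip": 1}
  ]
}}

```text
clock: 15.55
tcp_pos: [0.4434, 0.0062, 0.0891]
orientation: [-0.001, 0.117, 0.993, -0.0]
contact_force: [1.0, 3.2, 4.3]
finger_gap: 0.0303
```

```bash
python3 circ.py .08 .06 .05 .04 .03 .02; python3 -c "
from h import *
snap('scene','s15'); crop('s15',200,180,320,270,6,'s15a')"
```

```text
ang 0.102 r 0.1996 lat 0.0001 [1.  3.2 4.3] 0.0303 [0.4434 0.0062 0.0891] 15.55
0.08 [0.0008, -0.0001, 0.0043] [-0.05, -0.06, -0.07]
0.06 [0.0011, -0.0001, 0.0083] [-0.05, -0.06, -0.07]
0.05 [0.0012, -0.0001, 0.0103] [-0.05, -0.06, -0.07]
0.04 [0.0013, -0.0001, 0.0123] [-0.05, -0.06, -0.07]
0.03 [0.0013, -0.0001, 0.0143] [-0.05, -0.06, -0.07]
0.02 [0.0014, -0.0001, 0.0163] [-0.05, -0.06, -0.07]
```

View pics/s15a.png

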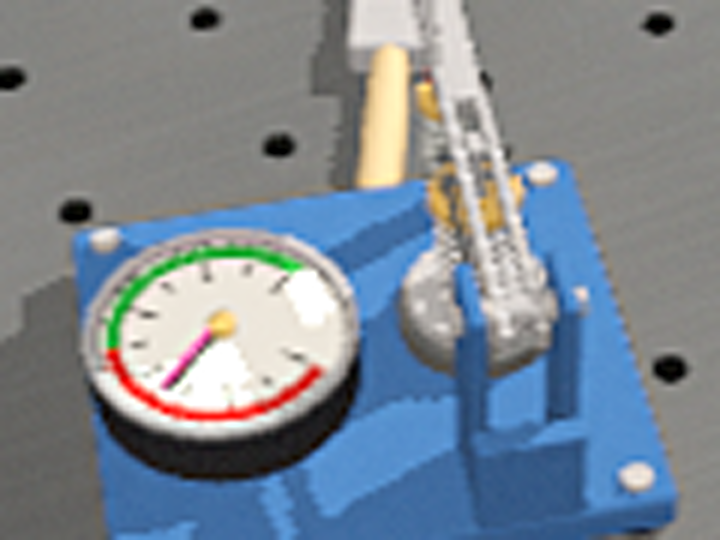

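Call:
{"fn": "send_rows", "kwargs": {
  "moves": [
    {"linear": [0.0008,0,0.0043],"angular": [0,0,0],"grip": 1},
    {"linear": [0.0011,0,0.0083],"angular": [0,0,0],"grip": 1},
    {"linear": [0.0013,0,0.0123],"angular": [0,0,0],"grip": 1},
    {"linear": [0.0013,0,0.0123],"angular": [0,0,0],"grip": 1}
  ]
}}

```text
clock: 16.0
tcp_pos: [0.4426, 0.0064, 0.0772]
orientation: [-0.0, 0.117, 0.993, -0.0]
contact_force: [0.2, 3.2, 6.1]
finger_gap: 0.0306
```

```bash
python3 circ.py .03 .02 .01 0 
```

```text
ang 0.042 r 0.1995 lat 0.0001 [0.2 3.2 6.1] 0.0306 [0.4426 0.0064 0.0772] 16.0
0.03 [0.0006, -0.0001, 0.0024] [-0.05, -0.01, -0.07]
0.02 [0.0006, -0.0001, 0.0044] [-0.05, -0.01, -0.07]
0.01 [0.0006, -0.0001, 0.0064] [-0.05, -0.01, -0.07]
0.0 [0.0006, -0.0001, 0.0084] [-0.05, -0.01, -0.07]
```

Call:
{"fn": "send_rows", "kwargs": {
  "moves": [
    {"linear": [0,0,0.0012],"angular": [0,0,0],"grip": 1},
    {"linear": [0,0,0.0024],"angular": [0,0,0],"grip": 1},
    {"linear": [0,0,0.0024],"angular": [0,0,0],"grip": 1}
  ]
}}

```text
clock: 16.3
tcp_pos: [0.4426, 0.0064, 0.075]
orientation: [-0.0, 0.117, 0.993, -0.0]
contact_force: [-2.4, 4.9, 7.4]
finger_gap: 0.0304
```

```bash
python3 circ.py
```

```text
ang 0.031 r 0.1995 lat 0.0001 [-2.4  4.9  7.4] 0.0304 [0.4426 0.0064 0.075 ] 16.3
```

Call:
{"fn": "send_rows", "kwargs": {
  "moves": [
    {"linear": [0,0,0.001],"angular": [0,0,0],"grip": 1},
    {"linear": [0,0,0.0015],"angular": [0,0,0],"grip": 1},
    {"linear": [0,0,0.0015],"angular": [0,0,0],"grip": 1}
  ]
}}

```text
clock: 16.6
tcp_pos: [0.4426, 0.0064, 0.0738]
orientation: [-0.0, 0.117, 0.993, -0.0]
contact_force: [-2.8, 3.1, 8.3]
finger_gap: 0.0304
```

```bash
python3 circ.py
```

```text
ang 0.025 r 0.1995 lat 0.0001 [-2.8  3.1  8.3] 0.0304 [0.4426 0.0064 0.0738] 16.6
```

Call:
{"fn": "send_rows", "kwargs": {
  "moves": [
    {"linear": [0,0,0.0005],"angular": [0,0,0],"grip": 1},
    {"linear": [0,0,0.001],"angular": [0,0,0],"grip": 1},
    {"linear": [0,0,0.001],"angular": [0,0,0],"grip": 1}
  ]
}}

```text
clock: 16.9
tcp_pos: [0.4426, 0.0064, 0.0731]
orientation: [-0.0, 0.117, 0.993, -0.0]
contact_force: [-2.4, 3.7, 8.6]
finger_gap: 0.0306
```

```bash
python3 circ.py; python3 -c "
from h import *
snap('scene','s16'); crop('s16',200,180,320,270,6,'s16a')"
```

```text
ang 0.022 r 0.1994 lat 0.0001 [-2.4  3.7  8.6] 0.0306 [0.4426 0.0064 0.0731] 16.9
```

View pics/s16a.png

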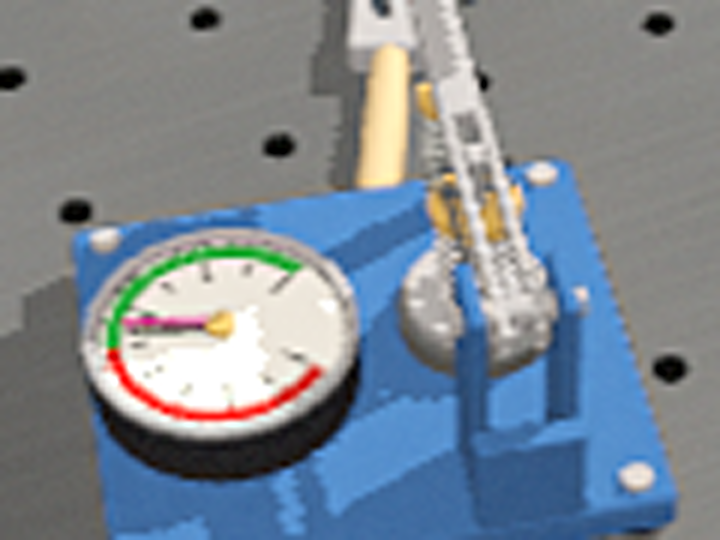

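Reading is already about 28 N, in the green. I'll keep easing down to the stop.

Call:
{"fn": "send_rows", "kwargs": {
  "moves": [
    {"linear": [0,0,0.0006],"angular": [0,0,0],"grip": 1},
    {"linear": [0,0,0.0012],"angular": [0,0,0],"grip": 1},
    {"linear": [0,0,0.0012],"angular": [0,0,0],"grip": 1}
  ]
}}

```text
clock: 17.25
tcp_pos: [0.4426, 0.0064, 0.0722]
orientation: [-0.001, 0.117, 0.993, -0.0]
contact_force: [-2.8, 3.9, 9.2]
finger_gap: 0.0306
```

```bash
python3 circ.py
```

```text
ang 0.017 r 0.1994 lat 0.0001 [-2.8  3.9  9.2] 0.0306 [0.4426 0.0064 0.0722] 17.25
```

Call:
{"fn": "send_rows", "kwargs": {
  "moves": [
    {"linear": [0,0,0.0006],"angular": [0,0,0],"grip": 1},
    {"linear": [0,0,0.0012],"angular": [0,0,0],"grip": 1},
    {"linear": [0,0,0.0012],"angular": [0,0,0],"grip": 1}
  ]
}}

```text
clock: 17.55
tcp_pos: [0.4426, 0.0064, 0.0714]
orientation: [-0.001, 0.117, 0.993, -0.0]
contact_force: [-3.4, 4.1, 9.9]
finger_gap: 0.0305
```

```bash
python3 circ.py
```

```text
ang 0.013 r 0.1994 lat 0.0001 [-3.4  4.1  9.9] 0.0305 [0.4426 0.0064 0.0714] 17.55
```

Call:
{"fn": "send_rows", "kwargs": {
  "moves": [
    {"linear": [0,0,0.0006],"angular": [0,0,0],"grip": 1},
    {"linear": [0,0,0.0012],"angular": [0,0,0],"grip": 1},
    {"linear": [0,0,0.0012],"angular": [0,0,0],"grip": 1}
  ]
}}

```text
clock: 17.85
tcp_pos: [0.4426, 0.0064, 0.0705]
orientation: [-0.001, 0.117, 0.993, -0.001]
contact_force: [-3.7, 3.0, 8.2]
finger_gap: 0.0308
```

```bash
python3 circ.py; python3 -c "
from h import *
snap('scene','s17'); crop('s17',200,180,320,270,6,'s17a')"
```

```text
ang 0.009 r 0.1995 lat 0.0001 [-3.7  3.   8.2] 0.0308 [0.4426 0.0064 0.0705] 17.85
```

View pics/s17a.png

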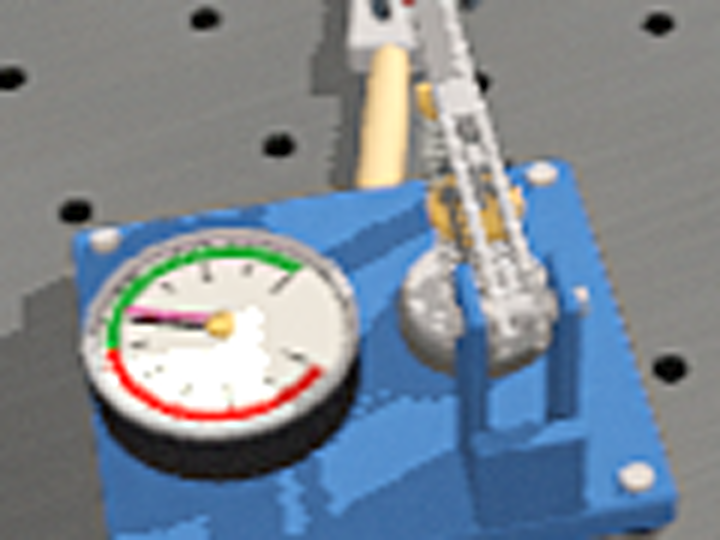

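The force dipped and the needle fell just behind the magenta hand, so the ball slipped slightly in the pads. I'll grip harder before the last bit.

Call:
{"fn": "send_rows", "kwargs": {
  "force": 45,
  "moves": [
    {"linear": [0,0,0],"angular": [0,0,0],"grip": 1},
    {"linear": [0,0,0],"angular": [0,0,0],"grip": 1},
    {"linear": [0,0,0.0008],"angular": [0,0,0],"grip": 1},
    {"linear": [0,0,0.0008],"angular": [0,0,0],"grip": 1}
  ]
}}

```text
clock: 18.3
tcp_pos: [0.4426, 0.0064, 0.0701]
orientation: [-0.001, 0.117, 0.993, -0.001]
contact_force: [-3.1, 3.6, 8.3]
finger_gap: 0.0302
```

```bash
python3 circ.py; python3 -c "
from h import *
snap('scene','s18'); crop('s18',220,150,310,240,7,'s18a')
d=load('s18')
for n in (.03,.02,.01,0):
  y=np.array([.973,-.231]); c=np.array([.559,-.0206]); p=np.r_[c+y*(.08-.2*np.cos(n)),.115+.2*np.sin(n)]; print(n,proj(d,p))"
```

```text
ang 0.006 r 0.1995 lat 0.0001 [-3.1  3.6  8.3] 0.0302 [0.4426 0.0064 0.0701] 18.3
0.03 [269.89271653 173.51898781]
0.02 [269.91063578 174.10343384]
0.01 [269.92993787 174.69132954]
0 [269.9506161  175.28262458]
```

View pics/s18a.png

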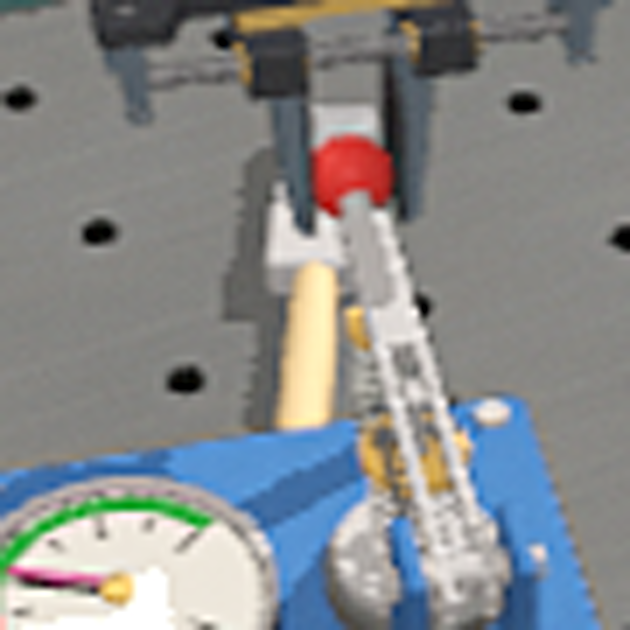

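Call:
{"fn": "send_rows", "kwargs": {
  "force": 45,
  "moves": [
    {"linear": [0,0,0.0006],"angular": [0,0,0],"grip": 1},
    {"linear": [0,0,0.0012],"angular": [0,0,0],"grip": 1},
    {"linear": [0,0,0.0012],"angular": [0,0,0],"grip": 1}
  ]
}}

```text
clock: 18.65
tcp_pos: [0.4425, 0.0064, 0.0692]
orientation: [-0.001, 0.117, 0.993, -0.001]
contact_force: [-4.2, 3.8, 9.8]
finger_gap: 0.0302
```

```bash
python3 circ.py
```

```text
ang 0.002 r 0.1995 lat 0.0001 [-4.2  3.8  9.8] 0.0302 [0.4425 0.0064 0.0692] 18.65
```

Call:
{"fn": "send_rows", "kwargs": {
  "force": 45,
  "moves": [
    {"linear": [0,0,0.0006],"angular": [0,0,0],"grip": 1},
    {"linear": [0,0,0.0012],"angular": [0,0,0],"grip": 1},
    {"linear": [0,0,0.0012],"angular": [0,0,0],"grip": 1}
  ]
}}

```text
clock: 18.95
tcp_pos: [0.4425, 0.0064, 0.0683]
orientation: [-0.001, 0.117, 0.993, -0.001]
contact_force: [-3.4, 4.6, 9.9]
finger_gap: 0.0303
```

```bash
python3 circ.py; python3 -c "
from h import *
snap('scene','s19'); crop('s19',200,180,320,270,6,'s19a')"
```

```text
ang -0.002 r 0.1995 lat 0.0001 [-3.4  4.6  9.9] 0.0303 [0.4425 0.0064 0.0683] 18.95
```

View pics/s19a.png

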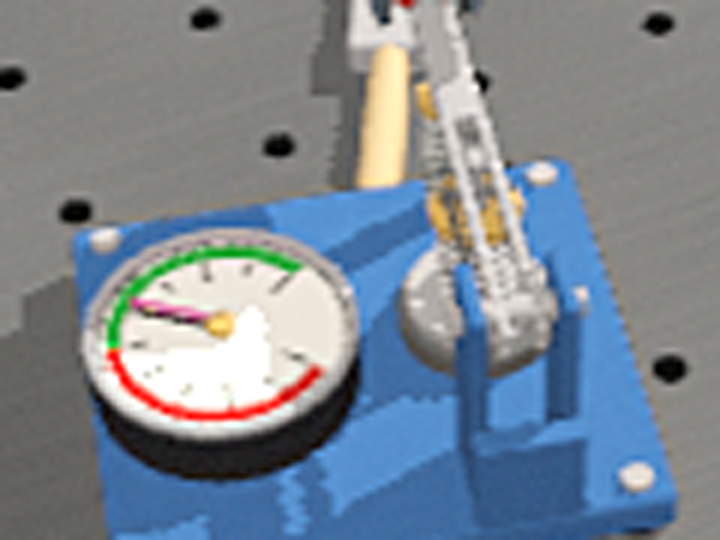

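Call:
{"fn": "send_rows", "kwargs": {
  "force": 45,
  "moves": [
    {"linear": [0,0,0.0006],"angular": [0,0,0],"grip": 1},
    {"linear": [0,0,0.0012],"angular": [0,0,0],"grip": 1},
    {"linear": [0,0,0.0012],"angular": [0,0,0],"grip": 1}
  ]
}}

```text
clock: 19.3
tcp_pos: [0.4425, 0.0064, 0.0678]
orientation: [-0.001, 0.117, 0.993, -0.001]
contact_force: [-6.3, 3.8, 17.3]
finger_gap: 0.03
```

```bash
python3 circ.py; python3 -c "
from h import *
snap('scene','s20'); crop('s20',200,205,260,255,12,'s20a')
crop('s19',200,205,260,255,12,'s19b')
a=cv2.imread('pics/s19b.png');b=cv2.imread('pics/s20a.png'); cv2.imwrite('pics/cmp20.png',cv2.resize(np.hstack([a,b]),None,fx=.55,fy=.55))"
```

```text
ang -0.005 r 0.1995 lat 0.0001 [-6.3  3.8 17.3] 0.03 [0.4425 0.0064 0.0678] 19.3
```

View pics/cmp20.png

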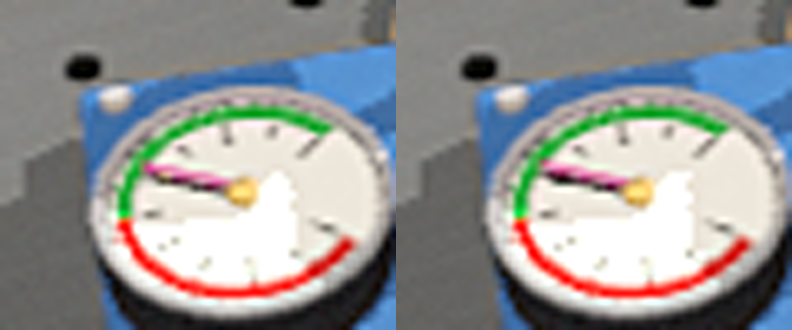

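The force jumped from 10 to 17 N while the needle stood still, so the lever is on the stop at roughly 10 N. Holding about a second.

Call:
{"fn": "send_rows", "kwargs": {
  "force": 45,
  "moves": [
    {"linear": [0,0,0.0006],"angular": [0,0,0],"grip": 1},
    {"linear": [0,0,0.0006],"angular": [0,0,0],"grip": 1},
    {"linear": [0,0,0.0006],"angular": [0,0,0],"grip": 1}
  ]
}}

```text
clock: 19.65
tcp_pos: [0.4425, 0.0064, 0.0678]
orientation: [-0.002, 0.117, 0.993, -0.001]
contact_force: [-6.5, 4.0, 17.5]
finger_gap: 0.0298
```

Call:
{"fn": "send_rows", "kwargs": {
  "force": 45,
  "moves": [
    {"linear": [0,0,0.0006],"angular": [0,0,0],"grip": 1},
    {"linear": [0,0,0.0006],"angular": [0,0,0],"grip": 1},
    {"linear": [0,0,0.0006],"angular": [0,0,0],"grip": 1},
    {"linear": [0,0,0.0006],"angular": [0,0,0],"grip": 1},
    {"linear": [0,0,0.0006],"angular": [0,0,0],"grip": 1},
    {"linear": [0,0,0.0006],"angular": [0,0,0],"grip": 1},
    {"linear": [0,0,0.0006],"angular": [0,0,0],"grip": 1},
    {"linear": [0,0,0.0006],"angular": [0,0,0],"grip": 1}
  ]
}}

```text
clock: 20.45
tcp_pos: [0.4425, 0.0064, 0.0678]
orientation: [-0.002, 0.117, 0.993, -0.001]
contact_force: [-6.3, 4.6, 16.7]
finger_gap: 0.0299
```

```bash
python3 circ.py .03 .07 .12 .17 .22 .3 .4 .5; python3 -c "
from h import *
d=snap('scene','s21'); crop('s21',190,150,310,250,6,'s21a')
s=load('s21')
for N in (20,25,27.5,30,32.5,35):
  th=np.radians(-103.4)-(N*.1-2.5)  # clockwise from tester x
  c=np.array([.559,-.0206])+.1074*np.array([-.231,-.973])+.008*np.array([.973,-.231])
  print(N,(proj(s,[c[0]+.036*np.cos(th),c[1]+.036*np.sin(th),.055])-[190,150])*6, (proj(s,[c[0],c[1],.055])-[190,150])*6)"
```

```text
ang -0.005 r 0.1995 lat 0.0001 [-6.3  4.6 16.7] 0.0299 [0.4425 0.0064 0.0678] 20.45
0.03 [0.0005, -0.0001, -0.007] [-0.09, -0.18, -0.05]
0.07 [0.0001, -0.0001, -0.015] [-0.09, -0.18, -0.05]
0.12 [-0.0008, -0.0001, -0.0249] [-0.09, -0.18, -0.05]
0.17 [-0.0022, -0.0001, -0.0348] [-0.09, -0.18, -0.05]
0.22 [-0.0041, -0.0001, -0.0446] [-0.09, -0.18, -0.05]
0.3 [-0.0082, -0.0002, -0.0601] [-0.09, -0.18, -0.05]
0.4 [-0.015, -0.0002, -0.0789] [-0.09, -0.18, -0.05]
0.5 [-0.0236, -0.0002, -0.0969] [-0.09, -0.18, -0.05]
20 [209.80937214 543.72285263] [282.51451177 500.06781169]
25 [194.29511916 513.92287912] [282.51451177 500.06781169]
27.5 [194.7295988  497.50391473] [282.51451177 500.06781169]
30 [200.57630149 481.44130119] [282.51451177 500.06781169]
32.5 [211.38490845 466.70580783] [282.51451177 500.06781169]
35 [226.42898002 454.15775895] [282.51451177 500.06781169]
```

View pics/s21a.png

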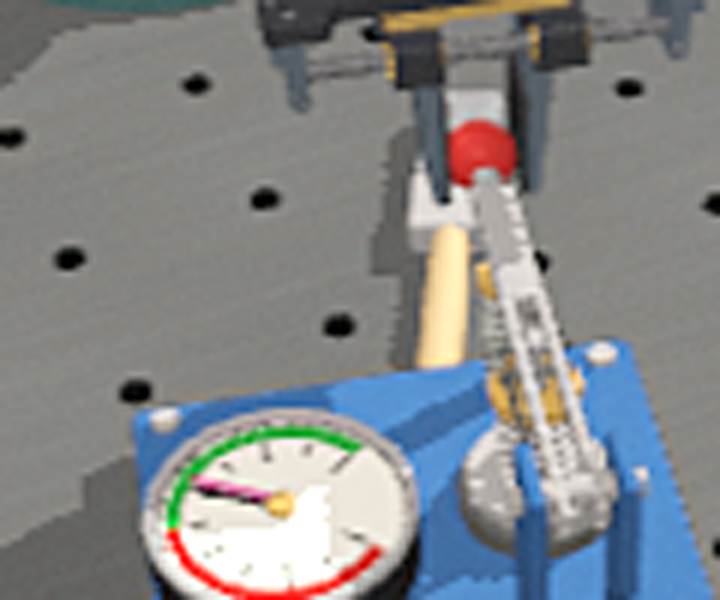

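The dial reads about 29.5–30 N (needle tip near (222,231) full frame), well in the green, and it was held for over a second. Taking the lever back up gently.

Call:
{"fn": "send_rows", "kwargs": {
  "force": 45,
  "moves": [
    {"linear": [0.0003,0,-0.003],"angular": [0,0,0],"grip": 1},
    {"linear": [0.0005,0,-0.007],"angular": [0,0,0],"grip": 1},
    {"linear": [0.0001,0,-0.015],"angular": [0,0,0],"grip": 1},
    {"linear": [-0.0008,0,-0.0249],"angular": [0,0,0],"grip": 1},
    {"linear": [-0.0022,0,-0.0348],"angular": [0,0,0],"grip": 1},
    {"linear": [-0.0041,0,-0.0446],"angular": [0,0,0],"grip": 1},
    {"linear": [-0.0082,0,-0.0601],"angular": [0,0,0],"grip": 1},
    {"linear": [-0.015,0,-0.0789],"angular": [0,0,0],"grip": 1},
    {"linear": [-0.0236,0,-0.0969],"angular": [0,0,0],"grip": 1}
  ]
}}

```text
clock: 21.4
tcp_pos: [0.4654, 0.001, 0.1652]
orientation: [-0.002, 0.117, 0.993, -0.001]
contact_force: [8.6, 0.7, -9.8]
finger_gap: 0.0303
```

```bash
python3 circ.py .6 .7 .8 .9 1.0 1.1 1.2 1.3 1.4; python3 -c "
from h import *
d=snap('scene','s22'); crop('s22',190,110,320,250,4.5,'s22a')"
```

```text
ang 0.501 r 0.2007 lat 0.0001 [ 8.6  0.7 -9.8] 0.0303 [0.4654 0.001  0.1652] 21.4
0.6 [-0.0108, -0.0001, -0.0165] [-0.1, -0.23, -0.04]
0.7 [-0.0229, -0.0001, -0.0325] [-0.1, -0.23, -0.04]
0.8 [-0.0364, -0.0001, -0.0472] [-0.1, -0.23, -0.04]
0.9 [-0.0514, -0.0001, -0.0604] [-0.1, -0.23, -0.04]
1.0 [-0.0676, -0.0001, -0.0721] [-0.1, -0.23, -0.04]
1.1 [-0.0849, -0.0001, -0.0821] [-0.1, -0.23, -0.04]
1.2 [-0.1031, -0.0001, -0.0904] [-0.1, -0.23, -0.04]
1.3 [-0.1221, -0.0, -0.0967] [-0.1, -0.23, -0.04]
1.4 [-0.1416, -0.0, -0.1012] [-0.1, -0.23, -0.04]
```

View pics/s22a.png

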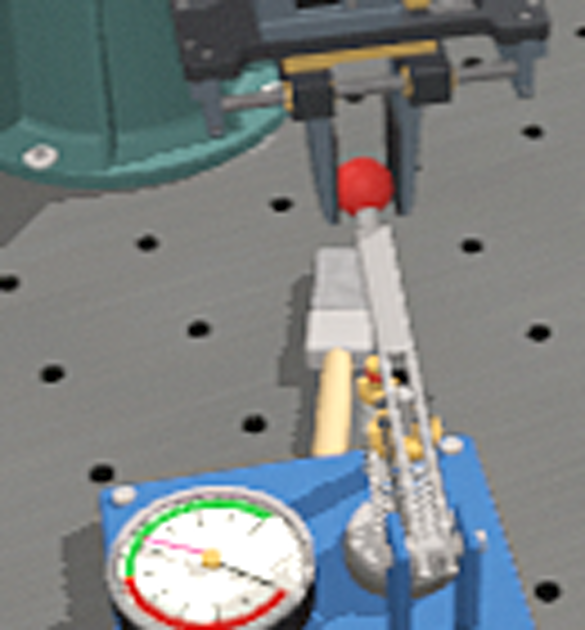

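The ball is still gripped, the needle is back at zero and the magenta hand stays at about 29–30 N. Continuing up.

Call:
{"fn": "send_rows", "kwargs": {
  "moves": [
    {"linear": [-0.0108,0,-0.0165],"angular": [0,0,0],"grip": 1},
    {"linear": [-0.0229,0,-0.0325],"angular": [0,-0.2,0],"grip": 1},
    {"linear": [-0.0364,0,-0.0472],"angular": [0,-0.2,0],"grip": 1},
    {"linear": [-0.0514,0,-0.0604],"angular": [0,-0.2,0],"grip": 1},
    {"linear": [-0.0676,0,-0.0721],"angular": [0,-0.2,0],"grip": 1},
    {"linear": [-0.0849,0,-0.0821],"angular": [0,-0.2,0],"grip": 1},
    {"linear": [-0.1031,0,-0.0904],"angular": [0,-0.2,0],"grip": 1},
    {"linear": [-0.1221,0,-0.0967],"angular": [0,-0.2,0],"grip": 1},
    {"linear": [-0.1416,0,-0.1012],"angular": [0,-0.2,0],"grip": 1}
  ]
}}

```text
clock: 22.35
tcp_pos: [0.6044, -0.0321, 0.2681]
orientation: [-0.001, 0.117, 0.993, -0.001]
contact_force: [-1.6, 3.0, -7.1]
finger_gap: 0.03
```

```bash
python3 circ.py 1.5 1.6 1.7 1.8 1.88
```

```text
ang 1.406 r 0.2020 lat -0.0000 [-1.6  3.  -7.1] 0.03 [ 0.6044 -0.0321  0.2681] 22.35
1.5 [-0.0189, 0.0001, -0.0003] [-0.12, -0.12, -0.04]
1.6 [-0.0389, 0.0001, -0.0007] [-0.12, -0.12, -0.04]
1.7 [-0.0589, 0.0001, 0.0008] [-0.12, -0.12, -0.04]
1.8 [-0.0785, 0.0002, 0.0043] [-0.12, -0.12, -0.04]
1.88 [-0.094, 0.0002, 0.0086] [-0.12, -0.12, -0.04]
```

Call:
{"fn": "send_rows", "kwargs": {
  "moves": [
    {"linear": [-0.0189,0,-0.0003],"angular": [0,0,0],"grip": 1},
    {"linear": [-0.0389,0,-0.0007],"angular": [0,0,0],"grip": 1},
    {"linear": [-0.0589,0,0.0008],"angular": [0,0,0],"grip": 1},
    {"linear": [-0.0785,0,0.0043],"angular": [0,0,0],"grip": 1},
    {"linear": [-0.094,0,0.0086],"angular": [0,0,0],"grip": 1},
    {"linear": [-0.094,0,0.0086],"angular": [0,0,0],"grip": 1},
    {"linear": [-0.094,0,0.0086],"angular": [0,0,0],"grip": -0.25},
    {"linear": [-0.094,0,0.0086],"angular": [0,0,0],"grip": -0.25},
    {"linear": [-0.094,0,0.0086],"angular": [0,0,0],"grip": -0.25},
    {"linear": [-0.094,0,0.0086],"angular": [0,0,0],"grip": -0.25}
  ]
}}

```text
clock: 23.35
tcp_pos: [0.6953, -0.054, 0.259]
orientation: [-0.002, 0.117, 0.993, -0.001]
contact_force: [-1.1, -0.9, -0.1]
finger_gap: 0.0562
```

```bash
python3 circ.py; python3 -c "
from h import *
print(togo([.6995,-.054,.36],np.radians(166.6)),togo([.5597,-.0212,.36],np.radians(166.6)))
d=snap('scene','s23'); crop('s23',190,110,340,270,4,'s23a')"
```

```text
ang 1.878 r 0.1995 lat -0.0003 [-1.1 -0.9 -0.1] 0.0562 [ 0.6953 -0.054   0.259 ] 23.35
([-0.0038, 0.0008, -0.101], [-0.13, -0.17, -0.04]) ([0.1398, 0.0002, -0.1006], [-0.13, -0.17, -0.04])
```

View pics/s23a.png

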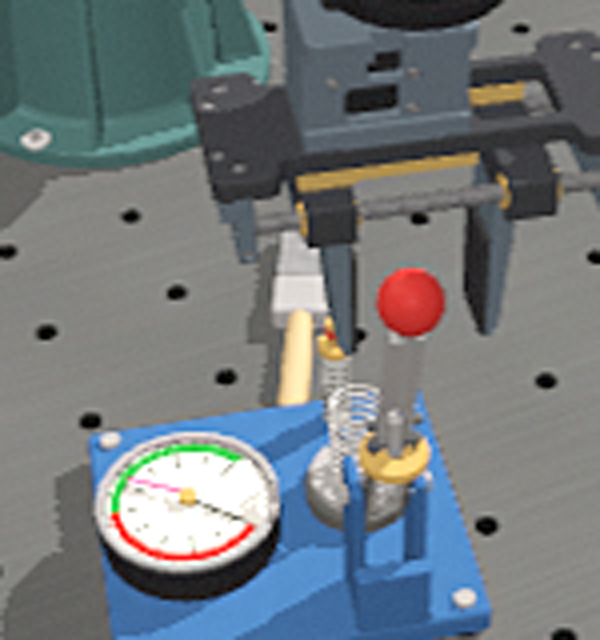

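The lever stands free at about 1.88 rad and the spring is still on the plate. I'll rise clear, go over the spring and fetch it.

Call:
{"fn": "send_rows", "kwargs": {
  "force": 15,
  "moves": [
    {"linear": [0,0,-0.02],"angular": [0,0,0],"grip": -0.25},
    {"linear": [0,0,-0.055],"angular": [0,0,0],"grip": -0.25},
    {"linear": [0,0,-0.095],"angular": [-0.1,-0.2,0],"grip": -0.25},
    {"linear": [0.01,0,-0.1],"angular": [-0.1,-0.2,0],"grip": -0.25},
    {"linear": [0.05,0,-0.1],"angular": [-0.1,-0.2,0],"grip": -0.25},
    {"linear": [0.095,0,-0.1],"angular": [-0.1,-0.2,0],"grip": -0.25},
    {"linear": [0.13,0,-0.09],"angular": [-0.1,-0.2,0],"grip": -0.25},
    {"linear": [0.14,0,-0.05],"angular": [-0.1,-0.2,0],"grip": -0.25},
    {"linear": [0.14,0,-0.01],"angular": [-0.1,-0.2,0],"grip": -0.25},
    {"linear": [0.14,0,0.03],"angular": [-0.1,-0.2,0],"grip": -0.25},
    {"linear": [0.14,0,0.06],"angular": [-0.1,-0.2,0],"grip": -0.25},
    {"linear": [0.14,0,0.06],"angular": [-0.1,-0.2,0],"grip": -0.25}
  ]
}}

```text
clock: 24.6
tcp_pos: [0.556, -0.0213, 0.1954]
orientation: [-0.003, 0.117, 0.993, -0.0]
contact_force: [-0.1, 0.4, -0.7]
finger_gap: 0.0572
```

```bash
python3 -c "
from h import *
d=snap('wrist','w24'); print(togo([.5597,-.0212,.12],np.radians(166.6)),togo([.5597,-.0212,.046],np.radians(166.6)))
print(proj(d,[.559,-.0206,.105]))
crop('w24',120,60,370,290,3,'w24a')"
```

```text
([-0.0021, 0.0008, 0.0781], [-0.06, -0.16, -0.04]) ([-0.0023, 0.0009, 0.1521], [-0.06, -0.16, -0.04])
[284.1532234  203.00307368]
```

View pics/w24a.png

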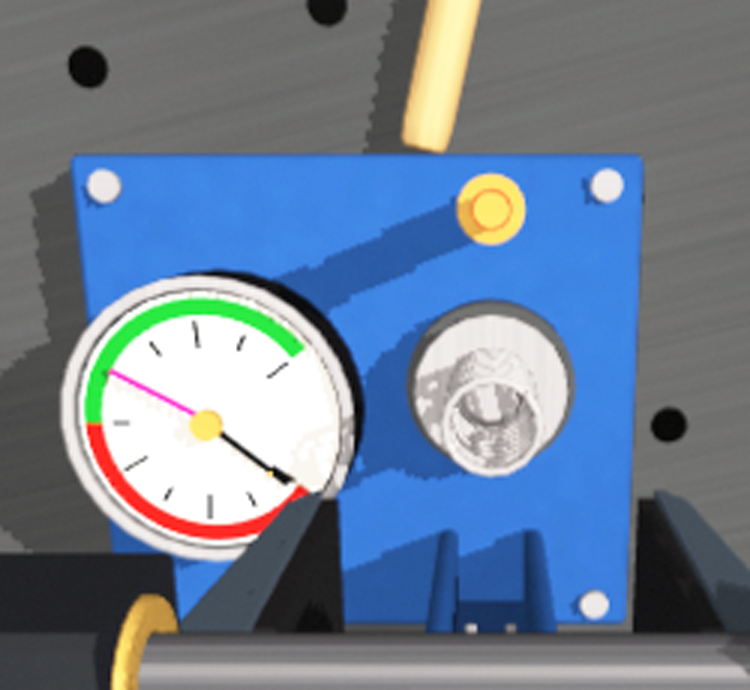

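Clear view: the magenta hand points at about 30 N, in the green part, and the spring stands on the plate. Descending to grip it.

Call:
{"fn": "send_rows", "kwargs": {
  "force": 15,
  "moves": [
    {"linear": [-0.0022,0.0008,0.03],"angular": [0,-0.2,0],"grip": -0.25},
    {"linear": [-0.0022,0.0008,0.07],"angular": [0,-0.2,0],"grip": -0.25},
    {"linear": [-0.0022,0.0008,0.11],"angular": [0,-0.2,0],"grip": -0.25},
    {"linear": [-0.0022,0.0008,0.14],"angular": [0,-0.2,0],"grip": -0.25},
    {"linear": [-0.0022,0.0008,0.152],"angular": [0,-0.2,0],"grip": -0.25},
    {"linear": [-0.0022,0.0008,0.152],"angular": [0,-0.2,0],"grip": -0.25},
    {"linear": [-0.0022,0.0008,0.152],"angular": [0,-0.2,0],"grip": 1},
    {"linear": [-0.0022,0.0008,0.152],"angular": [0,-0.2,0],"grip": 1},
    {"linear": [-0.0022,0.0008,0.152],"angular": [0,-0.2,0],"grip": 1},
    {"linear": [-0.0022,0.0008,0.152],"angular": [0,-0.2,0],"grip": 1},
    {"linear": [-0.0022,0.0008,0.152],"angular": [0,-0.2,0],"grip": 1}
  ]
}}

```text
clock: 25.75
tcp_pos: [0.5601, -0.0213, 0.0467]
orientation: [0.001, 0.117, 0.993, -0.001]
contact_force: [0.2, -0.1, 2.6]
finger_gap: 0.0337
```

Gripped at 33.7 mm. Now lifting straight up.

Call:
{"fn": "send_rows", "kwargs": {
  "force": 15,
  "moves": [
    {"linear": [0,0,-0.006],"angular": [0,0,0],"grip": 1},
    {"linear": [0,0,-0.02],"angular": [0,0,0],"grip": 1},
    {"linear": [0,0,-0.05],"angular": [0,0,0],"grip": 1},
    {"linear": [0,0,-0.09],"angular": [0,0,0],"grip": 1},
    {"linear": [0,0,-0.13],"angular": [0,0,0],"grip": 1},
    {"linear": [0,0,-0.13],"angular": [0,0,0],"grip": 1}
  ]
}}

```text
clock: 26.35
tcp_pos: [0.5629, -0.0213, 0.1831]
orientation: [0.005, 0.117, 0.993, -0.0]
contact_force: [0.1, -0.9, -0.1]
finger_gap: 0.0335
```

```bash
python3 -c "
from h import *
s=sense();print(s['finger_gap'],s['tcp_pos'],s['contact_force'])
print(togo([.50,.15,.17],np.radians(166.6)),togo([.448,.356,.17],np.radians(166.6)))
T=load('top0');S=load('scene0')
for z in (.028,): print(at_z(S,353,171,.028),at_z(S,378,153,.028),at_z(S,408,170,.028),at_z(S,379,188,.028))
print(proj(S,[.448,.356,.028]))"
```

```text
0.03346839080525345 [ 0.56288818 -0.02132323  0.18307856] [ 0.10530495 -0.86714397 -0.07585023]
([0.1011, 0.152, 0.0121], [0.02, 0.58, -0.04]) ([0.1995, 0.3403, 0.0112], [0.02, 0.58, -0.04])
[0.4347504 0.2739982 0.028    ] [0.39426969 0.38875732 0.028     ] [0.50047127 0.42124633 0.028     ] [0.52971264 0.29997716 0.028     ]
[379.07184216 165.90107813]
```

Call:
{"fn": "send_rows", "kwargs": {
  "moves": [
    {"linear": [0.015,0.022,0.002],"angular": [0,0.3,0],"grip": 1},
    {"linear": [0.04,0.06,0.005],"angular": [0,0.6,0],"grip": 1},
    {"linear": [0.065,0.1,0.008],"angular": [0,0.6,0],"grip": 1},
    {"linear": [0.09,0.138,0.01],"angular": [0,0.6,0],"grip": 1},
    {"linear": [0.115,0.178,0.01],"angular": [0,0.6,0],"grip": 1},
    {"linear": [0.138,0.22,0.01],"angular": [0,0.6,0],"grip": 1},
    {"linear": [0.158,0.26,0.01],"angular": [0,0.6,0],"grip": 1},
    {"linear": [0.178,0.3,0.01],"angular": [0,0.6,0],"grip": 1},
    {"linear": [0.193,0.33,0.01],"angular": [0,0.6,0],"grip": 1},
    {"linear": [0.197,0.338,0.01],"angular": [0,0.6,0],"grip": 1},
    {"linear": [0.197,0.338,0.01],"angular": [0,0.6,0],"grip": 1}
  ]
}}

```text
clock: 27.45
tcp_pos: [0.4494, 0.3538, 0.1712]
orientation: [-0.0, 0.116, 0.993, 0.0]
contact_force: [1.5, -0.5, 0.6]
finger_gap: 0.0336
```

```bash
python3 -c "
from h import *
s=sense();print(s['finger_gap'],s['tcp_pos'],s['contact_force'])
snap('wrist','w25');snap('scene','s25');crop('s25',320,90,440,210,5,'s25a')
print(togo([.452,.354,.006],np.radians(166.6)))"
```

```text
0.03361192034363061 [0.44936863 0.35383371 0.17115493] [ 1.49880817 -0.45315345  0.55482802]
([-0.0017, 0.0022, 0.1651], [-0.01, -0.03, -0.04])
```

View pics/w25.png

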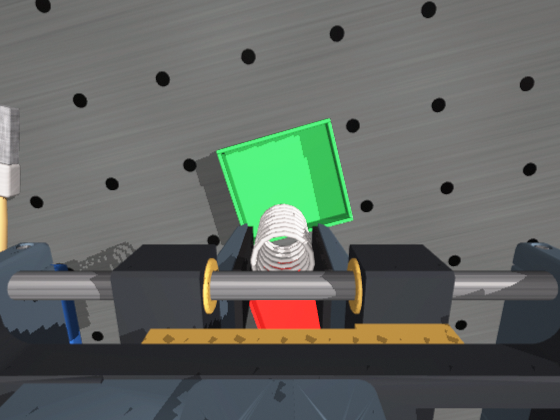

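View pics/s25a.png

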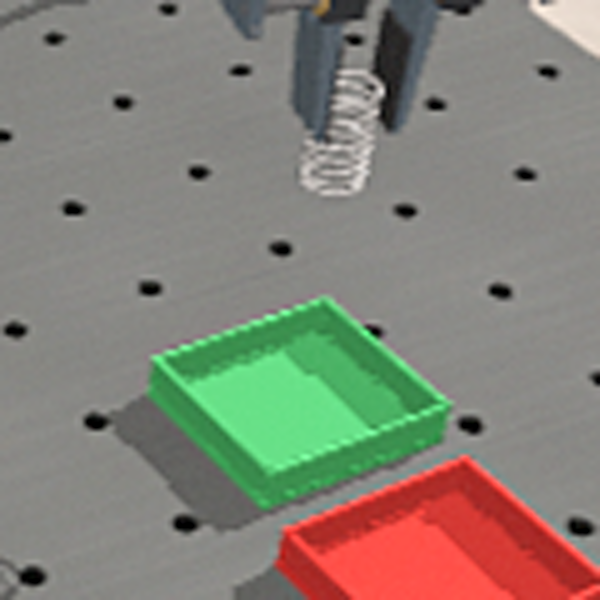

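```bash
python3 -c "
from h import *
d=load('w25')
q=np.array([at_z(d,u,v,.028)[:2] for u,v in [(219,151),(330,120),(352,219)]]); print(q, (q[0]+q[2])/2, [np.linalg.norm(q[0]-q[1]),np.linalg.norm(q[1]-q[2])])
c=(q[0]+q[2])/2
print(togo([c[0],c[1],.008],np.radians(166.6)))"
```

```text
[[0.39134175 0.29510483]
 [0.38713081 0.42130627]
 [0.50316073 0.42497665]] [0.44725124 0.36004074] [np.float64(0.12627167798524624), np.float64(0.11608795946640482)]
([0.0043, 0.007, 0.1631], [-0.01, -0.03, -0.04])
```

Call:
{"fn": "send_rows", "kwargs": {
  "moves": [
    {"linear": [0.004,0.005,0.04],"angular": [0,0,0],"grip": 1},
    {"linear": [0.004,0.005,0.08],"angular": [0,0,0],"grip": 1},
    {"linear": [0.004,0.005,0.12],"angular": [0,0,0],"grip": 1},
    {"linear": [0.004,0.005,0.15],"angular": [0,0,0],"grip": 1},
    {"linear": [0.004,0.005,0.161],"angular": [0,0,0],"grip": 1},
    {"linear": [0.004,0.005,0.164],"angular": [0,0,0],"grip": 1},
    {"linear": [0.004,0.005,0.164],"angular": [0,0,0],"grip": 1}
  ]
}}

```text
clock: 28.25
tcp_pos: [0.4478, 0.3579, 0.008]
orientation: [0.0, 0.117, 0.993, 0.0]
contact_force: [-0.0, -0.4, -0.7]
finger_gap: 0.0336
```

```bash
python3 -c "
from h import *
s=sense();print(s['finger_gap'],s['tcp_pos'],s['contact_force'])
snap('wrist','w26');snap('scene','s26');crop('s26',320,90,440,210,5,'s26a')"
```

```text
0.03363540656624479 [0.44780027 0.35793245 0.00802172] [-0.00945234 -0.37238886 -0.69851868]
```

View pics/s26a.png

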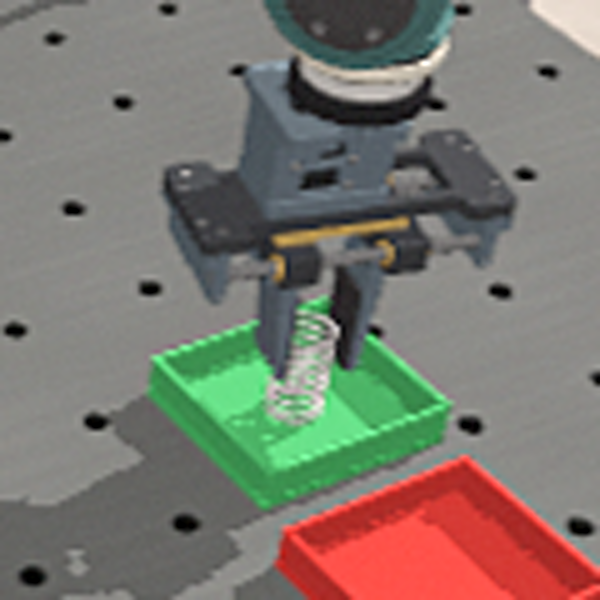

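The spring's foot is at the tray floor. Lowering 2 mm and letting go.

Call:
{"fn": "send_rows", "kwargs": {
  "moves": [
    {"linear": [0,0,0.001],"angular": [0,0,0],"grip": 1},
    {"linear": [0,0,0.002],"angular": [0,0,0],"grip": 1},
    {"linear": [0,0,0.002],"angular": [0,0,0],"grip": 0},
    {"linear": [0,0,0.002],"angular": [0,0,0],"grip": -0.25},
    {"linear": [0,0,0.002],"angular": [0,0,0],"grip": -0.25},
    {"linear": [0,0,0.002],"angular": [0,0,0],"grip": -0.25},
    {"linear": [0,0,0.002],"angular": [0,0,0],"grip": -0.25}
  ]
}}

```text
clock: 29.05
tcp_pos: [0.4481, 0.3585, 0.0066]
orientation: [0.001, 0.117, 0.993, 0.001]
contact_force: [-0.5, -1.0, -0.3]
finger_gap: 0.0571
```

Call:
{"fn": "send_rows", "kwargs": {
  "moves": [
    {"linear": [0,0,-0.01],"angular": [0,0,0],"grip": -0.25},
    {"linear": [0,0,-0.03],"angular": [0,0,0],"grip": -0.25},
    {"linear": [0,0,-0.06],"angular": [0,0,0],"grip": -0.25},
    {"linear": [0,0,-0.1],"angular": [0,0,0],"grip": -0.25},
    {"linear": [0,0,-0.15],"angular": [0,0,0],"grip": -0.25},
    {"linear": [0,0,-0.19],"angular": [0,0,0],"grip": -0.25},
    {"linear": [0,0,-0.19],"angular": [0,0,0],"grip": -0.25},
    {"linear": [0,0,-0.19],"angular": [0,0,0],"grip": -0.25}
  ]
}}

```text
clock: 29.85
tcp_pos: [0.4481, 0.3585, 0.1979]
orientation: [0.001, 0.117, 0.993, 0.001]
contact_force: [-0.6, 0.1, -1.5]
finger_gap: 0.057
```

```bash
python3 -c "
from h import *
s=sense();print(s['finger_gap'],s['tcp_pos'],s['contact_force'],s['clock'])
snap('wrist','w27');snap('scene','s27');snap('top','t27')"
```

```text
0.056973603611269574 [0.44813224 0.35850855 0.19792741] [-0.56234101  0.13339912 -1.46298361] 29.85
```

View pics/s27.png

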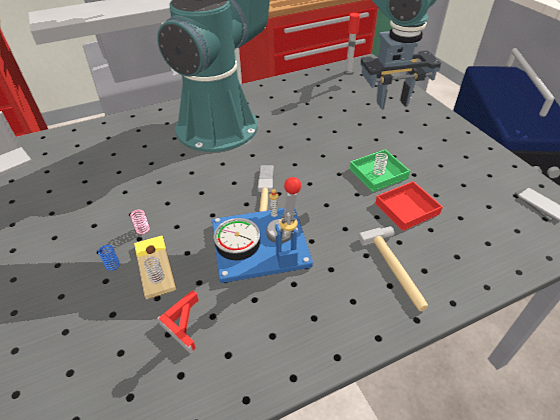

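View pics/w27.png

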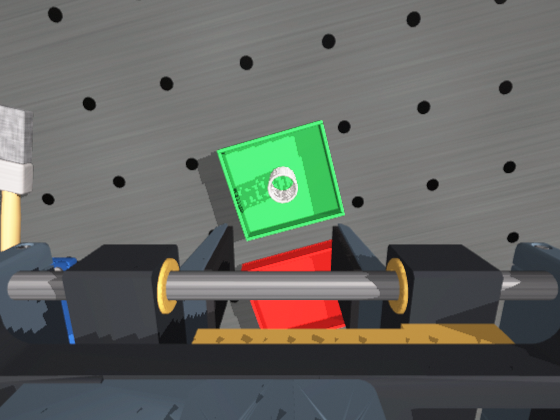

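View pics/t27.png

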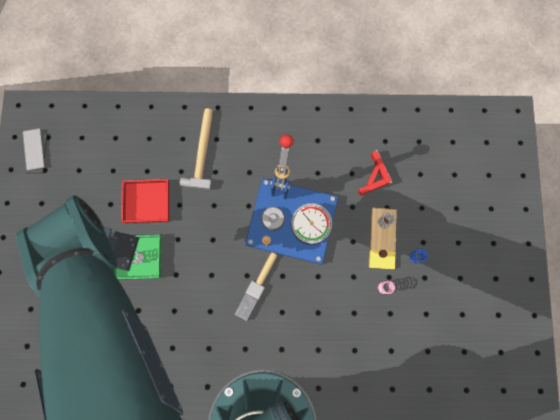

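The spring stands in the middle of the green tray, at (283,184) in the wrist view. The lever is raised with its knob at (286,141) in the top view. The other spring, brush, hammer and magnet are unmoved, and the gripper is clear.

```bash
python3 -c "
from rig import *
print(sign_off())"
```

```text
the job is handed in; nothing more can be done
None
```

I tested the spring from the yellow end: it read about 30 N, so it is sound and now stands in the green tray. I handed the job in at about 30 s; no verdict was reported.

- **Test:** I set the spring over the spigot and brought the lever down by its knob. On the stop, the wrist force stepped from 10 to about 17 N while the needle stayed put, so I estimate 10 N on the stop. That held for over a second.
- **Lever:** I took it back up under grip and let it go at about 1.88 rad.
- **Last checks:** The spring stands upright in the middle of the green tray, and the magenta hand is at about 30 N. The other spring is still on its peg, and the brush, hammer and magnet look unmoved. The gripper is clear of everything.
- **What disagreed:**
  - The real fingertips sit about 30 mm higher than the reported tool position suggests. My first grip on the knob only caught the top of the ball, so I opened, went 28 mm lower and gripped again.
  - The ball also slipped slightly at 25 N grip near the stop, so I raised the grip to 45 N.

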